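# Carry a row of mill samples from the bench cooler to the autosampler rack, in order

## Task

The four unlabelled sample bottles from the mill stand in the bench cooler in the order they were drawn, the first next to the cooler's control panel. Move them all to the empty blue autosampler rack in the same order, one bottle in each place: the one next to the control panel goes in the place next to the rack's pull handle, and so on along the row. Keep the bottles upright, set each down on the rack's floor without dropping it, and leave all four standing free.

Things in the scene. Friction and masses are not known exactly. Their poses are not given: they have to be found in the camera images.
- bottle_a_mid (a point): White plastic sample bottle, loose, round, body 40 mm in diameter, about 110 g: squat wide-mouth jar, its flat black lid as wide (40 mm) as the body; 66 mm high, straight-sided over its whole height. This point is on its axis half-way up (33 mm above its underside); z is up along the axis. It starts upright in any one of the cooler's four blocks, its underside 58 mm above the table.
- bottle_b_mid (a point): White plastic sample bottle, loose, round, body 40 mm in diameter, about 110 g: bottle with a sloping shoulder and a flat round black screw cap 27 mm wide and 18 mm high; 88 mm high, straight-sided up to 60 mm. This point is on its axis half-way up (44 mm above its underside); z is up along the axis. It starts upright in any one of the cooler's four blocks, its underside 58 mm above the table.
- bottle_c_mid (a point): White plastic sample bottle, loose, round, body 40 mm in diameter, about 110 g: bottle with a thin neck and a flat black disc stopper 33 mm wide and 7 mm thick; 82 mm high, straight-sided up to 60 mm. This point is on its axis half-way up (41 mm above its underside); z is up along the axis. It starts upright in any one of the cooler's four blocks, its underside 58 mm above the table.
- bottle_d_mid (a point): White plastic sample bottle, loose, round, body 40 mm in diameter, about 110 g: bottle with a pointed black nozzle cap; 90 mm high, straight-sided up to 56 mm. This point is on its axis half-way up (45 mm above its underside); z is up along the axis. It starts upright in any one of the cooler's four blocks, its underside 58 mm above the table.
- cooler: Bench cooler, fixed: grey housing 90 mm wide (x) and 308 mm long (y). Origin on the table under the middle of the row of blocks, z up. Four aluminium blocks sit in a row along its y axis at y = +93, +31, -31, -93 mm; block tops 82 mm above the table, housing rim 78 mm. The black control panel with display and knob is on its +y end (y = 127 to 177 mm, its knob up to 90 mm above the table), so the bottle at y = +93 is next to the controls.
- block_a: One of the four equal aluminium blocks in the cooler, fixed, 60 x 60 x 32 mm, with a round bore 46 mm wide and 24 mm deep; bottle a starts standing in it. Origin at the centre of its underside (50 mm above the table), axes as the cooler's. Which block lies where in the row changes.
- block_b: One of the four equal aluminium blocks in the cooler, fixed, 60 x 60 x 32 mm, with a round bore 46 mm wide and 24 mm deep; bottle b starts standing in it. Origin at the centre of its underside (50 mm above the table), axes as the cooler's. Which block lies where in the row changes.
- block_c: One of the four equal aluminium blocks in the cooler, fixed, 60 x 60 x 32 mm, with a round bore 46 mm wide and 24 mm deep; bottle c starts standing in it. Origin at the centre of its underside (50 mm above the table), axes as the cooler's. Which block lies where in the row changes.
- block_d: One of the four equal aluminium blocks in the cooler, fixed, 60 x 60 x 32 mm, with a round bore 46 mm wide and 24 mm deep; bottle d starts standing in it. Origin at the centre of its underside (50 mm above the table), axes as the cooler's. Which block lies where in the row changes.
- rack: Blue plastic autosampler rack, fixed, empty, 70 mm wide (x) and 252 mm long (y), origin on the table under its middle, z up. Four places in a row along its y axis, centred at x = 0 and y = +90, +30, -30, -90 mm; each is an opening 52 mm square; floor 8 mm above the table, rails and cross bars up to 32 mm, end plates up to 36 mm. A steel pull handle (a flat loop reaching 37 mm out at 20 mm height) is on its +y end, so the place at y = +90 is next to the handle.
Things that resemble listed ones, but are neither listed nor needed, are in the scene too. Leave any orange or purple look-alike of the part that bears bottle_a_mid alone.

How it is judged:
By the outcome, as a careful person would: the job done as asked, in the order asked, and still so for the second after the job is handed in, with the robot touching nothing.
It also fails if it takes over 109 s, if anything falls off the work surface, if the arm or the gripper's body presses on something with over 40 N, if the wrist force passes 120 N, or if a joint passes its speed limit or range.

## Robot

A 7-joint arm with a two-finger parallel gripper is mounted at the origin on the work surface. World frame = base frame: x ahead of the robot, y to its left, z up, the work surface at z = 0. Lengths are in m, angles in rad, forces in N, time in s.
With the tool pointing down it reaches from about 0.4 to 0.85 m from the base axis. Payload 10.4 kg.
Tool frame: the origin (TCP) lies between the finger pads; the fingertips stand 14 mm ahead of it and the grasp point (between the pads) lies 5 mm behind it; y points along the fingers, x is the direction in which the jaws open and shut, and the axes are right-handed (so a half turn about y gives the same grasp; the last joint's range is limited). The gripper opens to 85 mm and grips with 20 to 120 N. Pads are 22 mm wide; open, the fingers measure 114 mm over their backs; the gripper's body (76 mm by 85 mm) begins 54 mm behind the grasp point. The pads swing forward as they close: fully open they stand 13 mm farther back than shut.
Start: joints at [1.293, 0.332, -0.065, 1.46, 0.022, 1.35, -0.088], TCP at [0.158, -0.605, 0.245] pointing down, gripper open.
Joint ranges: [-2.6, 2.6], [-0.5, 2.12], [-1.47, 1.34], [0.16, 2.42], [-1.27, 4.41], [0.06, 2.06], [-2.6, 2.6]. Speed limits (rad/s): [2.22, 2.22, 2.79, 2.79, 3.14, 3.14, 3.14].

## Interface

Orientations are given as a unit quaternion [w, x, y, z].
In Python, from station import read_state, grab_frame, hand_in gives the robot as it stands.
- The arm moves only by the tool carry_out, never from a script. Its argument "increments" is a list of rows, each an object of numbers: "hand": the opening in per cent of the stroke, from 0 (shut) to 100 (fully open); "x", "y", "z": the shift along the tool's x, y, z in cm; "wx", "wy", "wz": the turn, a rotation vector about the tool's x, y, z in degrees. In form: [{"hand": .., "x": .., "y": .., "z": .., "wx": .., "wy": .., "wz": ..}, ...]. A call has 1 to 10 rows; each row shifts and turns the commanded pose from where the row before left it, along the tool's axes as they then stand; what a row does not reach is not made up. A row lasts 1/10 s, in which the tool goes at most 50 mm and 8.59 degrees, less where a joint would pass 70% of its speed; a pose out of reach is approached as far as the arm can. A call is refused whole if a number of a shift passes 5 or a number of a turn 8.59, either way. A call with a gripper value outside its range is refused whole. The fingers move at their own pace and stop on an object; the grip force is fixed at half the most. Time passes only in rows, so rows that do not move let the fingers close. It gives the time, the measured TCP pose, the force and the opening at its end, in the units of the state.
- read_state(): the state, without advancing time (a new reading comes with each control period).
- grab_frame(name): name is "scene" or "top"; returns a dict with "color" (480x640x3 uint8, red, green, blue), "fx", "fy", "cx", "cy" (pixels), "rvec" (rotation vector, rad) and "tvec" (3), from world to camera coordinates, as OpenCV has them. Camera axes: x right, y down, z forward; pixel columns grow to the right and rows downward; lengths in m; the calibration is good to about 2 mm. A picture is of the moment at which its call begins. There is no depth.
- hand_in(): hands the job in, once; it reports no verdict.
The state is a dict: "clock": time; "joint_pos": joint angles; "qvel": joint speeds; "joint_torque": joint torques, N m; "tcp_pos": TCP position; "ee_rot": TCP orientation; "contact_force": force on the tool from outside, world axes, zero at the start; "ft_torque": the same for the moment, N m; "grip_width": finger opening in m.
Only numpy, scipy, OpenCV 4.12 (cv2) and the standard library are available. Lean on these libraries where they do the work, as an engineer would, in place of code of your own. Each camera call takes 0.05 s, during which the arm holds its last target.

## Working session

There is one attempt and no reset: what is moved stays moved. The work goes in short steps, Python scripts to look and compute and a tool call to move; the robot and the scene stay as the last step left them, time stands still between calls to the robot, and variables do not carry over. Pictures are saved under pics/ and viewed, and the job is handed in when it is done.

Besides the shell and the picture viewer there is one more tool, called after ">>>" by a JSON object that holds its "method" and its "body", one argument or row to a line. carry_out: Moves the arm, as the interface text tells. Its arguments: {"type":"object","properties":{"increments":{"type":"array","items":{"type":"object","properties":{"hand":{"type":"number"},"x":{"type":"number"},"y":{"type":"number"},"z":{"type":"number"},"wx":{"type":"number"},"wy":{"type":"number"},"wz":{"type":"number"}}}}},"required":["increments"]}

```bash
ls; mkdir -p pics
python3 - <<'E'
from station import *
import cv2
s=read_state()
for k,v in s.items(): print(k,v)
for n in ("scene","top"):
    f=grab_frame(n); cv2.imwrite(f"pics/{n}0.png",f["color"][:,:,::-1])
    print({k:f[k] for k in f if k!="color"})
E
```

```text
pics
clock 0.0
joint_pos [ 1.29339921  0.33287598 -0.06464162  1.46096811  0.02159856  1.34991574
 -0.08848547]
qvel [ 5.49268249e-04  1.26197539e-03 -3.14184448e-05  1.23717996e-03
  3.53526822e-04 -4.71378365e-04 -3.95144796e-04]
joint_torque [-1.65539450e-04 -6.25447512e+01  4.92641435e-02 -3.91599691e+01
  1.61838467e-02  1.00827921e-02  1.65770808e-05]
tcp_pos [ 0.15739828 -0.60447181  0.24450043]
ee_rot [ 0.55976388 -0.5591774   0.43285616 -0.43199603]
contact_force [0.28459225 0.26103518 0.33499167]
ft_torque [-0.00234793  0.03586328  0.05010231]
grip_width 0.08591172050884086
{'fx': 571.1372294388754, 'fy': 571.1372294388754, 'cx': 327.4883640764684, 'cy': 234.95025399278765, 'rvec': array([ 2.47085908,  0.91708509, -0.25065796]), 'tvec': array([-0.40183896, -0.21939386,  1.44919926])}
{'fx': 580.887753193358, 'fy': 580.887753193358, 'cx': 316.81021718470873, 'cy': 235.82826521454342, 'rvec': array([ 2.16088402, -2.1394918 ,  0.19964567]), 'tvec': array([0.01862259, 0.50252875, 1.10976678])}
```

View pics/scene0.png

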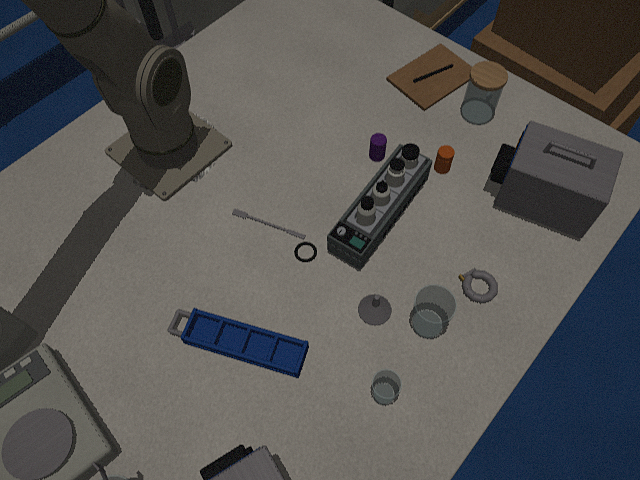

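View pics/top0.png

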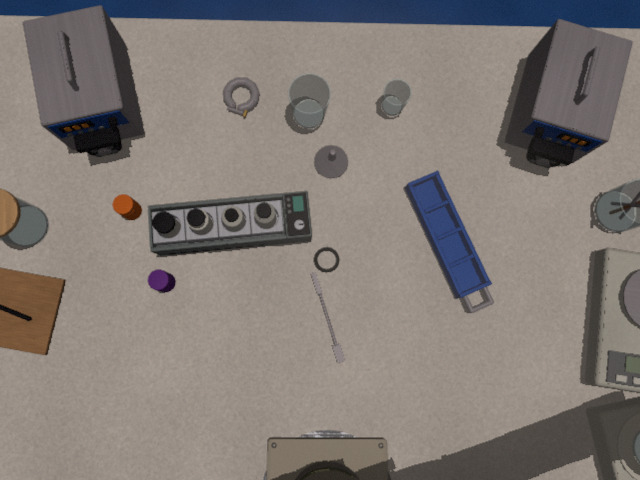

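Run:
```python
from station import *
from scipy.spatial.transform import Rotation as R
import numpy as np
q=read_state()["ee_rot"]
print(R.from_quat(np.r_[q[1:],q[0]]).as_matrix().round(3))
```

```text
[[ 0.252 -0.     0.968]
 [-0.968  0.001  0.252]
 [-0.001 -1.    -0.   ]]
```

```bash
cat > crop.py <<'E'
import cv2,sys
def crop(src,dst,x0,y0,x1,y1,k,grid=True):
    im=cv2.imread(src)[y0:y1,x0:x1]
    im=cv2.resize(im,None,fx=k,fy=k,interpolation=cv2.INTER_CUBIC)
    im=cv2.convertScaleAbs(im,alpha=1.5,beta=10)
    for x in range((x0+9)//10*10,x1,10):
        cv2.line(im,((x-x0)*k,0),((x-x0)*k,6 if x%50 else 14),(0,255,255),1)
        if x%20==0: cv2.putText(im,str(x),((x-x0)*k,24),0,.4,(0,255,255),1)
    for y in range((y0+9)//10*10,y1,10):
        cv2.line(im,(0,(y-y0)*k),(6,(y-y0)*k),(0,255,255),1)
        cv2.putText(im,str(y),(8,(y-y0)*k+4),0,.4,(0,255,255),1)
    cv2.imwrite(dst,im)
E
python3 - <<'E'
from crop import crop
crop("pics/top0.png","pics/c1.png",140,180,320,270,4)
crop("pics/top0.png","pics/c2.png",395,165,505,315,4)
crop("pics/scene0.png","pics/c3.png",320,130,460,270,4)
crop("pics/scene0.png","pics/c4.png",160,300,320,385,5)
E
```

```text
(no output)
```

View pics/c1.png

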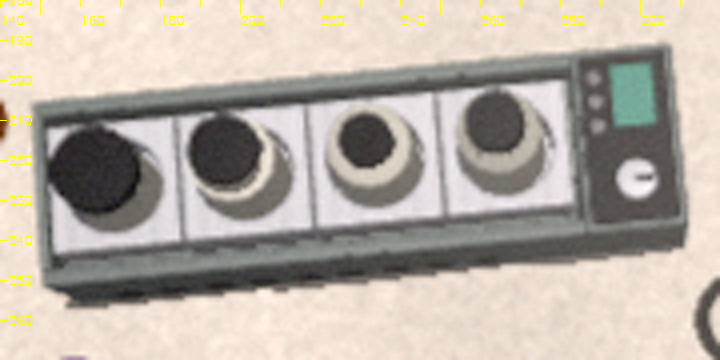

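View pics/c2.png

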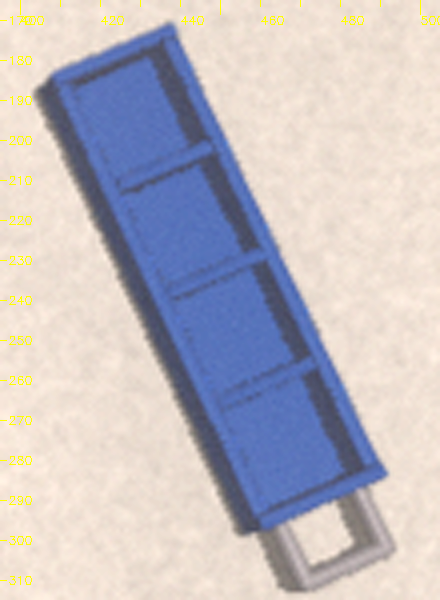

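View pics/c3.png

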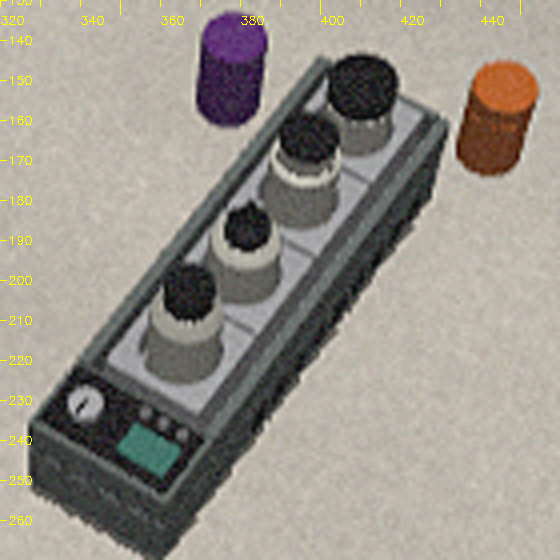

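View pics/c4.png

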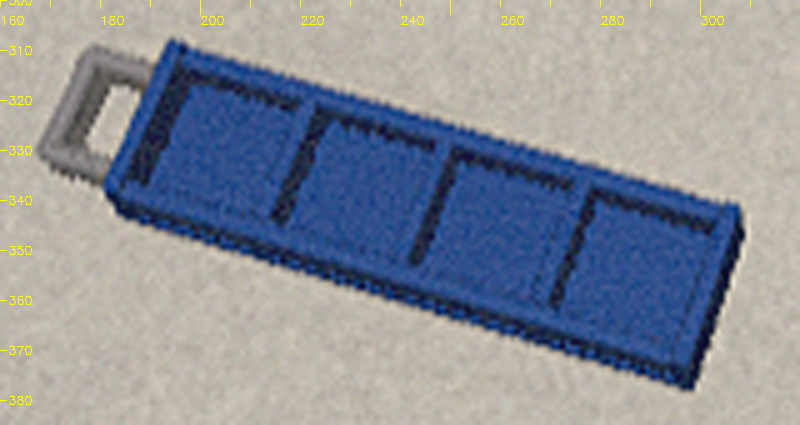

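```bash
cat > geo.py <<'E'
import numpy as np, cv2
from scipy.optimize import least_squares
C={"scene":(571.137,327.488,234.950,[ 2.47085908,  0.91708509, -0.25065796],[-0.40183896, -0.21939386,  1.44919926]),
"top":(580.8878,316.8102,235.8283,[ 2.16088402, -2.1394918 ,  0.19964567],[0.01862259, 0.50252875, 1.10976678])}
def proj(n,P):
    f,cx,cy,r,t=C[n]
    K=np.array([[f,0,cx],[0,f,cy],[0,0,1.]])
    return cv2.projectPoints(np.atleast_2d(P).astype(float),np.array(r),np.array(t),K,None)[0][:,0]
def world(p,L):
    L=np.atleast_2d(L)/1000.; c,s=np.cos(p[2]),np.sin(p[2])
    return np.c_[p[0]+c*L[:,0]-s*L[:,1],p[1]+s*L[:,0]+c*L[:,1],L[:,2]]
def fit(obs,p0):
    def r(p): return np.concatenate([(proj(n,world(p,L))-np.array(px)).ravel() for n,L,px in obs])
    return least_squares(r,p0,loss="soft_l1")
E
cat > fit.py <<'E'
from geo import *
np.set_printoptions(suppress=True,precision=4)
ob_c=[("top",[[-30,-123,82],[-30,123,82],[30,123,82],[30,-123,82],[-45,-131,78],[-45,177,78],[45,177,78]],
 [(152.5,211.7),(281.2,200),(284.2,231.7),(153.7,243.7),(148.2,205.7),(307,191.5),(311.2,235)]),
("scene",[[45,177,78],[-45,177,78],[45,-131,78],[-45,-131,78]],[(327.5,237.5),(360.8,254.2),(400.5,144.2),(431.8,160)])]
ob_r=[("top",[[35,-126,36],[-35,-126,36],[-35,126,36],[35,126,36]],[(408,185),(438,170.7),(491.8,283.2),(459.5,296.2)]),
("scene",[[-35,126,36],[35,126,36],[35,-126,36],[-35,-126,36]],[(182,339),(195,308.4),(308,341.6),(298,373.6)])]
for nm,ob,p0 in (("cooler",ob_c,[.5,.25,3.1]),("rack",ob_r,[.5,-.2,-2.7])):
    for o in (ob,ob[:1],ob[1:]):
        s=fit(o,p0); print(nm,s.x,np.degrees(s.x[2]))
        print(s.fun.reshape(-1,2).round(1).tolist())
E
python3 fit.py
```

```text
cooler [0.5215 0.2135 3.252 ] 186.32442798351656
[[-0.6, 0.3], [-0.5, -0.2], [-0.5, -1.3], [0.0, -0.7], [-0.4, -0.6], [0.9, -1.4], [1.4, 0.7], [-2.2, -2.9], [-0.4, 1.2], [-1.8, -1.9], [0.1, -0.6]]
cooler [0.5206 0.2134 3.2502] 186.2237316205682
[[-0.5, 0.6], [-0.4, 0.4], [-0.5, -0.7], [0.1, -0.3], [-0.4, -0.2], [1.0, -0.8], [1.5, 1.4]]
cooler [0.5253 0.2124 3.2549] 186.49273482783616
[[-1.1, -1.4], [0.9, 2.7], [-1.0, -0.8], [1.0, 0.4]]
rack [ 0.5157 -0.2412 -4.3021] -246.4945914304781
[[-0.7, -3.8], [0.5, -2.4], [0.2, -0.9], [0.7, -0.0], [-2.2, -1.8], [-1.1, -1.7], [0.7, -0.7], [-0.5, -0.1]]
rack [ 0.5123 -0.2407 -4.2996] -246.34834217690337
[[-1.1, -2.1], [0.1, -0.8], [0.1, 0.7], [0.6, 1.7]]
rack [ 0.5184 -0.2417 -4.2946] -246.06489846121858
[[-1.6, -0.3], [-0.7, -0.4], [1.5, -0.1], [0.6, 0.6]]
```

```bash
cat > ov.py <<'E'
from geo import *
def loop(*pts): return [(pts[i],pts[(i+1)%len(pts)]) for i in range(len(pts))]
def rect(x,y0,y1,z): return loop((-x,y0,z),(x,y0,z),(x,y1,z),(-x,y1,z))
cool=rect(45,-131,177,78)+rect(45,-131,177,0)
for y in(93,31,-31,-93): cool+=[((-30,y-30,82),(30,y-30,82)),((30,y-30,82),(30,y+30,82)),((30,y+30,82),(-30,y+30,82)),((-30,y+30,82),(-30,y-30,82))]
rack=rect(35,-126,126,36)+rect(35,-126,126,0)
for y in(90,30,-30,-90): rack+=rect(26,y-26,y+26,8)+rect(26,y-26,y+26,32)
def over(src,cam,p,lines,dst,box,k,col=(0,0,255)):
    x0,y0,x1,y1=box
    im=cv2.resize(cv2.imread(src)[y0:y1,x0:x1],None,fx=k,fy=k,interpolation=cv2.INTER_CUBIC)
    im=cv2.convertScaleAbs(im,alpha=1.5,beta=10)
    for a,b in lines:
        q=(proj(cam,world(p,[a,b]))-[x0,y0]+.5)*k-.5
        cv2.line(im,tuple(int(round(v*8)) for v in q[0]),tuple(int(round(v*8)) for v in q[1]),col,1,cv2.LINE_AA,3)
    cv2.imwrite(dst,im); return im
E
python3 - <<'E'
from ov import *
pc=[.5215,.2135,3.252]; pr=[.5157,-.2412,-4.300]
a=over("pics/top0.png","top",pc,cool,"pics/o1.png",(140,180,320,270),4)
b=over("pics/scene0.png","scene",pc,cool,"pics/o2.png",(320,130,460,270),4)
c=over("pics/top0.png","top",pr,rack,"pics/o3.png",(395,165,505,315),4)
d=over("pics/scene0.png","scene",pr,rack,"pics/o4.png",(160,300,320,385),5)
E
```

```text
(no output)
```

View pics/o1.png

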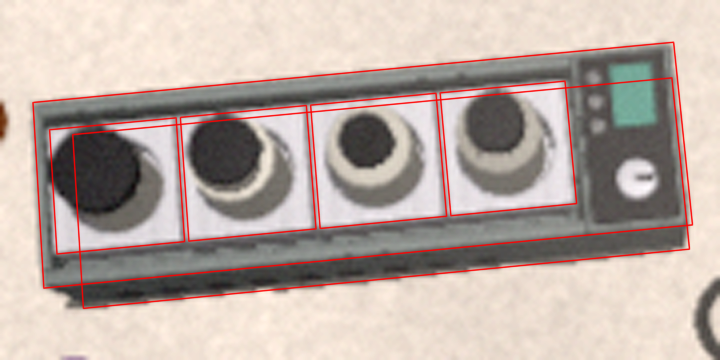

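View pics/o2.png

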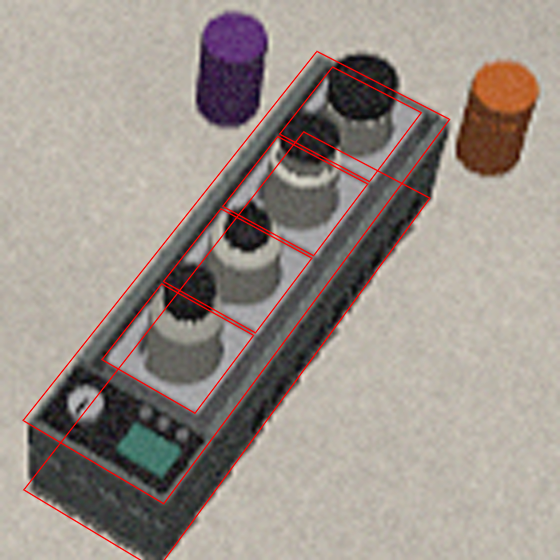

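View pics/o3.png

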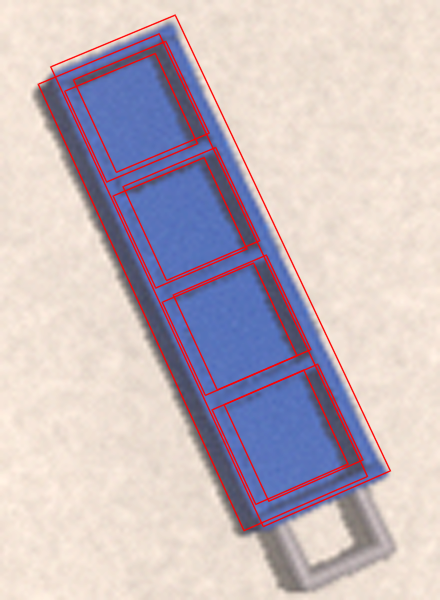

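View pics/o4.png

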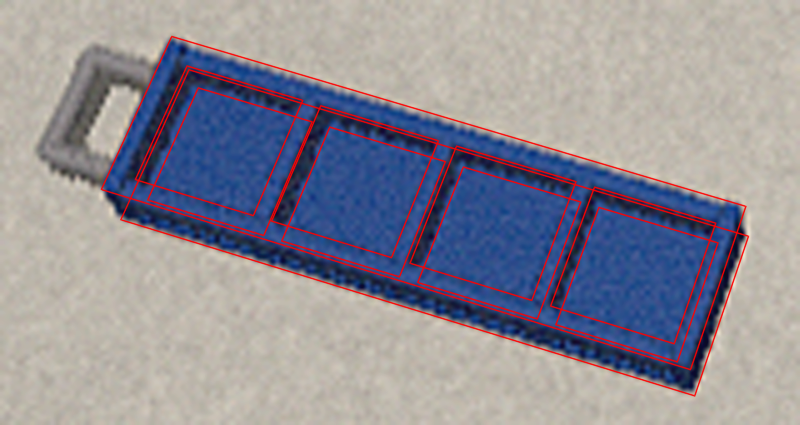

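```bash
python3 - <<'E'
from ov import *
np.set_printoptions(suppress=True,precision=1)
pc=[.521,.2135,3.2515]
L=[[0,93,146],[0,31,147],[0,-31,140],[0,-93,124]]
q=proj("top",world(pc,L)); print((q-[140,180]+.5)*4-.5)
q=proj("scene",world(pc,L)); print((q-[320,130]+.5)*4-.5)
# each: back-project top-cap obs
E
python3 - <<'E'
from crop import crop
crop("pics/top0.png","pics/c5.png",145,190,225,250,9)
crop("pics/top0.png","pics/c6.png",215,190,295,250,9)
E
```

```text
[[499.4 121.6]
 [361.4 134.2]
 [225.6 150.3]
 [ 95.6 169.9]]
[[183.2 281.2]
 [245.9 200.3]
 [304.6 131.6]
 [358.4  76.5]]
```

View pics/c5.png

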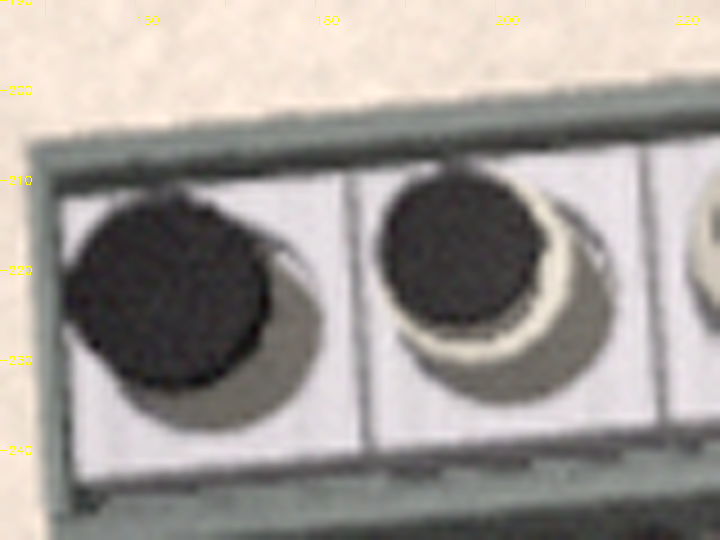

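View pics/c6.png

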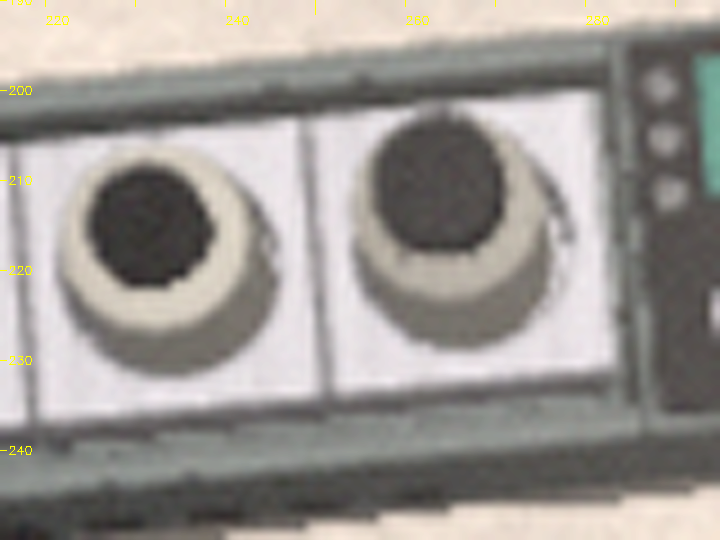

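```bash
cat > plan.py <<'E'
from station import *
from geo import world
import numpy as np
from scipy.spatial.transform import Rotation as R
from scipy.optimize import least_squares
PC=[.5215,.2135,3.2515]; PR=[.5150,-.2412,-4.300]
YC=np.degrees(PC[2])-180; YR=np.degrees(PR[2])+180
def slot(k): y=[93,31,-31,-93][k]; return world(PC,[[0,y,0]])[0]
def place(k): y=[90,30,-30,-90][k]; return world(PR,[[0,y,0]])[0]
def cur():
    s=read_state(); q=s["ee_rot"]; return s,np.array(s["tcp_pos"]),R.from_quat(np.r_[q[1:],q[0]])
def tgt(yaw):
    a=np.radians(yaw); X=np.array([np.cos(a),np.sin(a),0]);Y=np.array([0,0,-1.]); return R.from_matrix(np.c_[X,Y,np.cross(X,Y)])
def steps(p1,yaw,n,start=None):
    s,p,r=cur()
    if start: p=np.array(start[0]); r=tgt(start[1])
    rt=tgt(yaw); w=(r.inv()*rt).as_rotvec()/n
    def end(t):
        pp=p.copy();rr=r
        for i in range(n): pp=pp+rr.apply(t); rr=rr*R.from_rotvec(w)
        return pp-np.array(p1)
    t=least_squares(end,[0,0,0]).x
    print(f"n={n} x={t[0]*100:.2f} y={t[1]*100:.2f} z={t[2]*100:.2f} w(deg)={np.degrees(w).round(2)}")
def show():
    s,p,r=cur(); X=r.as_matrix()[:,0]; Y=r.as_matrix()[:,1]
    print("t",round(s["clock"],2),"p",p.round(4),"yaw",round(np.degrees(np.arctan2(X[1],X[0])),2),"tilt",np.degrees(Y[:2]).round(2),"F",np.round(s["contact_force"],1),"w",round(s["grip_width"],4),"q",np.round(s["joint_pos"],2))
E
python3 - <<'E'
from plan import *
show(); print(YC,YR)
for k in range(4): print(k,slot(k).round(4),place(k).round(4))
s0=slot(0)
steps([s0[0],s0[1],.24],YC,30)
E
```

```text
t 0.1 p [ 0.1574 -0.6045  0.2446] yaw -75.4 tilt [-0.02  0.07] F [ 0.6  1.  -0.5] w 0.0854 q [ 1.29  0.33 -0.06  1.46  0.02  1.35 -0.09]
6.2972270867871885 -66.37185190625397
0 [0.5317 0.1211 0.    ] [ 0.4325 -0.2773  0.    ]
1 [0.5249 0.1827 0.    ] [ 0.4875 -0.2532  0.    ]
2 [0.5181 0.2443 0.    ] [ 0.5425 -0.2292  0.    ]
3 [0.5113 0.3059 0.    ] [ 0.5975 -0.2051  0.    ]
n=30 x=-0.44 y=0.02 z=2.93 w(deg)=[-0.   -2.72 -0.  ]
```

>>> {"method": "carry_out", "body": {
  "increments": [
    {"x":-0.44,"z":2.93,"wy":-2.72},
    {"x":-0.44,"z":2.93,"wy":-2.72},
    {"x":-0.44,"z":2.93,"wy":-2.72},
    {"x":-0.44,"z":2.93,"wy":-2.72},
    {"x":-0.44,"z":2.93,"wy":-2.72},
    {"x":-0.44,"z":2.93,"wy":-2.72},
    {"x":-0.44,"z":2.93,"wy":-2.72},
    {"x":-0.44,"z":2.93,"wy":-2.72},
    {"x":-0.44,"z":2.93,"wy":-2.72},
    {"x":-0.44,"z":2.93,"wy":-2.72}
  ]
}}

```text
validation failed for argument at $.in...
```

Run:
```python
from plan import *
show()
s0=slot(0)
steps([s0[0],s0[1],.24],YC,20)
```

```text
t 0.1 p [ 0.1574 -0.6045  0.2446] yaw -75.4 tilt [-0.02  0.07] F [ 0.6  1.  -0.5] w 0.0854 q [ 1.29  0.33 -0.06  1.46  0.02  1.35 -0.09]
n=20 x=-0.72 y=0.02 z=4.39 w(deg)=[-0.   -4.08 -0.  ]
```

>>> {"method": "carry_out", "body": {
  "increments": [
    {"hand":100,"x":-0.44,"y":0,"z":2.93,"wx":0,"wy":-2.72,"wz":0},
    {"hand":100,"x":-0.44,"y":0,"z":2.93,"wx":0,"wy":-2.72,"wz":0},
    {"hand":100,"x":-0.44,"y":0,"z":2.93,"wx":0,"wy":-2.72,"wz":0},
    {"hand":100,"x":-0.44,"y":0,"z":2.93,"wx":0,"wy":-2.72,"wz":0},
    {"hand":100,"x":-0.44,"y":0,"z":2.93,"wx":0,"wy":-2.72,"wz":0},
    {"hand":100,"x":-0.44,"y":0,"z":2.93,"wx":0,"wy":-2.72,"wz":0},
    {"hand":100,"x":-0.44,"y":0,"z":2.93,"wx":0,"wy":-2.72,"wz":0},
    {"hand":100,"x":-0.44,"y":0,"z":2.93,"wx":0,"wy":-2.72,"wz":0},
    {"hand":100,"x":-0.44,"y":0,"z":2.93,"wx":0,"wy":-2.72,"wz":0},
    {"hand":100,"x":-0.44,"y":0,"z":2.93,"wx":0,"wy":-2.72,"wz":0}
  ]
}}

```text
clock: 1.1
tcp_pos: [0.3976, -0.4338, 0.2449]
ee_rot: [0.646, -0.646, 0.288, -0.288]
contact_force: [0.1, -0.4, 0.2]
grip_width: 0.0851
```

Run:
```python
from plan import *
show()
s0=slot(0)
steps([s0[0],s0[1],.24],YC,20)
```

```text
t 1.1 p [ 0.3976 -0.4338  0.2449] yaw -48.09 tilt [-0.02  0.03] F [ 0.1 -0.4  0.2] w 0.0851 q [ 0.99  0.27 -0.29  1.55  0.08  1.33 -0.15]
n=20 x=-0.45 y=0.02 z=2.93 w(deg)=[-0.   -2.72 -0.  ]
```

>>> {"method": "carry_out", "body": {
  "increments": [
    {"hand":100,"x":-0.44,"y":0,"z":2.93,"wx":0,"wy":-2.72,"wz":0},
    {"hand":100,"x":-0.44,"y":0,"z":2.93,"wx":0,"wy":-2.72,"wz":0},
    {"hand":100,"x":-0.44,"y":0,"z":2.93,"wx":0,"wy":-2.72,"wz":0},
    {"hand":100,"x":-0.44,"y":0,"z":2.93,"wx":0,"wy":-2.72,"wz":0},
    {"hand":100,"x":-0.44,"y":0,"z":2.93,"wx":0,"wy":-2.72,"wz":0},
    {"hand":100,"x":-0.44,"y":0,"z":2.93,"wx":0,"wy":-2.72,"wz":0},
    {"hand":100,"x":-0.44,"y":0,"z":2.93,"wx":0,"wy":-2.72,"wz":0},
    {"hand":100,"x":-0.44,"y":0,"z":2.93,"wx":0,"wy":-2.72,"wz":0},
    {"hand":100,"x":-0.44,"y":0,"z":2.93,"wx":0,"wy":-2.72,"wz":0},
    {"hand":100,"x":-0.44,"y":0,"z":2.93,"wx":0,"wy":-2.72,"wz":0}
  ]
}}

```text
clock: 2.1
tcp_pos: [0.5322, -0.1731, 0.245]
ee_rot: [0.695, -0.695, 0.128, -0.128]
contact_force: [0.6, 1.0, 0.3]
grip_width: 0.0858
```

>>> {"method": "carry_out", "body": {
  "increments": [
    {"hand":100,"x":-0.44,"y":0,"z":2.93,"wx":0,"wy":-2.72,"wz":0},
    {"hand":100,"x":-0.44,"y":0,"z":2.93,"wx":0,"wy":-2.72,"wz":0},
    {"hand":100,"x":-0.44,"y":0,"z":2.93,"wx":0,"wy":-2.72,"wz":0},
    {"hand":100,"x":-0.44,"y":0,"z":2.93,"wx":0,"wy":-2.72,"wz":0},
    {"hand":100,"x":-0.44,"y":0,"z":2.93,"wx":0,"wy":-2.72,"wz":0},
    {"hand":100,"x":-0.44,"y":0,"z":2.93,"wx":0,"wy":-2.72,"wz":0},
    {"hand":100,"x":-0.44,"y":0,"z":2.93,"wx":0,"wy":-2.72,"wz":0},
    {"hand":100,"x":-0.44,"y":0,"z":2.93,"wx":0,"wy":-2.72,"wz":0},
    {"hand":100,"x":-0.44,"y":0,"z":2.93,"wx":0,"wy":-2.72,"wz":0},
    {"hand":100,"x":-0.44,"y":0,"z":2.93,"wx":0,"wy":-2.72,"wz":0}
  ]
}}

```text
clock: 3.1
tcp_pos: [0.5328, 0.1203, 0.245]
ee_rot: [-0.706, 0.706, 0.039, -0.039]
contact_force: [0.3, -0.5, 0.4]
grip_width: 0.0855
```

Run:
```python
from plan import *
show()
s0=slot(0)
steps([s0[0],s0[1],.24],YC,1)
steps([s0[0],s0[1],.16],YC,1)
import cv2
f=grab_frame("scene"); cv2.imwrite("pics/s1.png",f["color"][:,:,::-1])
f=grab_frame("top"); cv2.imwrite("pics/t1.png",f["color"][:,:,::-1])
from crop import crop
crop("pics/s1.png","pics/s1c.png",300,90,460,270,4)
crop("pics/t1.png","pics/t1c.png",130,140,330,280,4)
```

```text
t 3.1 p [0.5328 0.1203 0.245 ] yaw 6.3 tilt [-0.03 -0.01] F [ 0.3 -0.5  0.4] w 0.0855 q [ 0.35  0.24 -0.76  1.64  0.17  1.33 -0.32]
n=1 x=-0.10 y=0.50 z=0.09 w(deg)=[ 0.01  0.01 -0.03]
n=1 x=-0.09 y=8.50 z=0.09 w(deg)=[ 0.01  0.01 -0.03]
```

View pics/s1c.png

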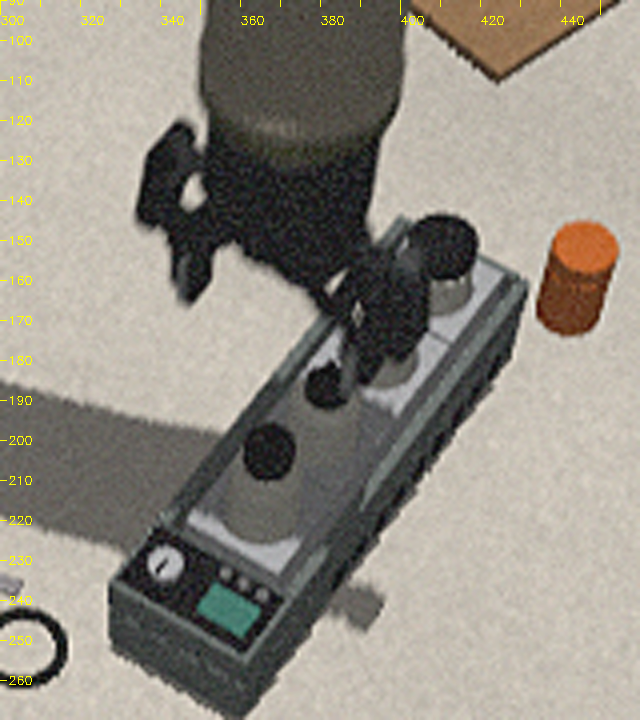

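View pics/t1c.png

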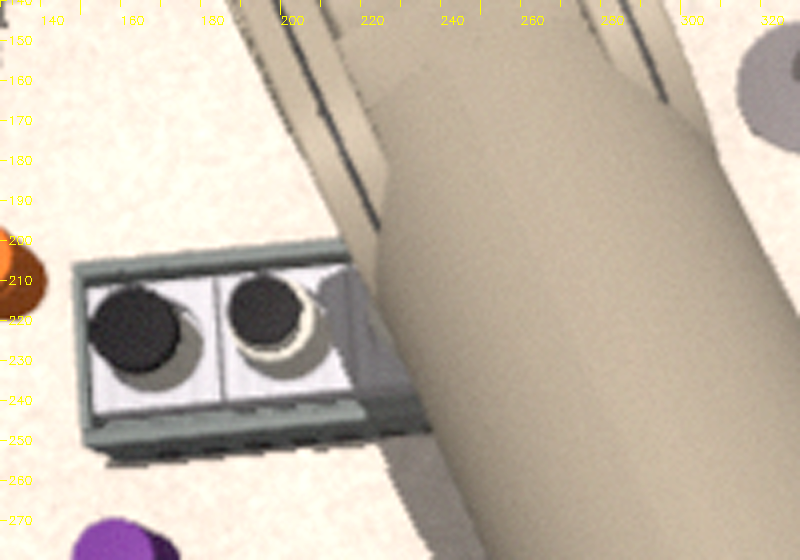

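Run:
```python
from geo import *
q=proj("scene",[[.5328,.1203,.245],[.5328,.1203,.235]]); print((q-[300,90])*4)
for z in (.245,.235):
  for d in (-.045,.045): print((proj("scene",[[.5328+d*.994,.1203+d*.11,z]])-[300,90])*4)
```

```text
[[274.65722701 328.65314142]
 [273.42106614 340.91959023]]
[[197.07577259 286.79776171]]
[[354.06674544 371.49476602]]
[[196.44715185 299.24425094]]
[[352.19453119 383.56924516]]
```

>>> {"method": "carry_out", "body": {
  "increments": [
    {"hand":100,"x":-0.1,"y":2,"z":0.1,"wx":0,"wy":0,"wz":0},
    {"hand":100,"x":0,"y":3,"z":0,"wx":0,"wy":0,"wz":0},
    {"hand":100,"x":0,"y":3,"z":0,"wx":0,"wy":0,"wz":0},
    {"hand":100,"x":0,"y":2,"z":0,"wx":0,"wy":0,"wz":0},
    {"hand":100,"x":0,"y":1.5,"z":0,"wx":0,"wy":0,"wz":0},
    {"hand":100,"x":0,"y":1,"z":0,"wx":0,"wy":0,"wz":0},
    {"hand":100,"x":0,"y":0.8,"z":0,"wx":0,"wy":0,"wz":0},
    {"hand":100,"x":0,"y":0.6,"z":0,"wx":0,"wy":0,"wz":0},
    {"hand":100,"x":0,"y":0.5,"z":0,"wx":0,"wy":0,"wz":0},
    {"hand":100,"x":0,"y":0,"z":0,"wx":0,"wy":0,"wz":0}
  ]
}}

```text
clock: 4.2
tcp_pos: [0.532, 0.12, 0.101]
ee_rot: [-0.706, 0.706, 0.038, -0.038]
contact_force: [-1.2, 0.4, 0.1]
grip_width: 0.0853
```

Run:
```python
from plan import *
show()
s0=slot(0)
steps([s0[0],s0[1],.101],YC,1)
import cv2
f=grab_frame("scene"); cv2.imwrite("pics/s2.png",f["color"][:,:,::-1])
from crop import crop
crop("pics/s2.png","pics/s2c.png",310,120,450,260,5)
```

```text
t 4.2 p [0.532 0.12  0.101] yaw 6.2 tilt [-0.02 -0.01] F [-1.2  0.4  0.1] w 0.0853 q [ 0.31  0.38 -0.72  1.81  0.28  1.06 -0.41]
n=1 x=-0.02 y=0.00 z=0.11 w(deg)=[ 0.01 -0.1  -0.02]
```

View pics/s2c.png

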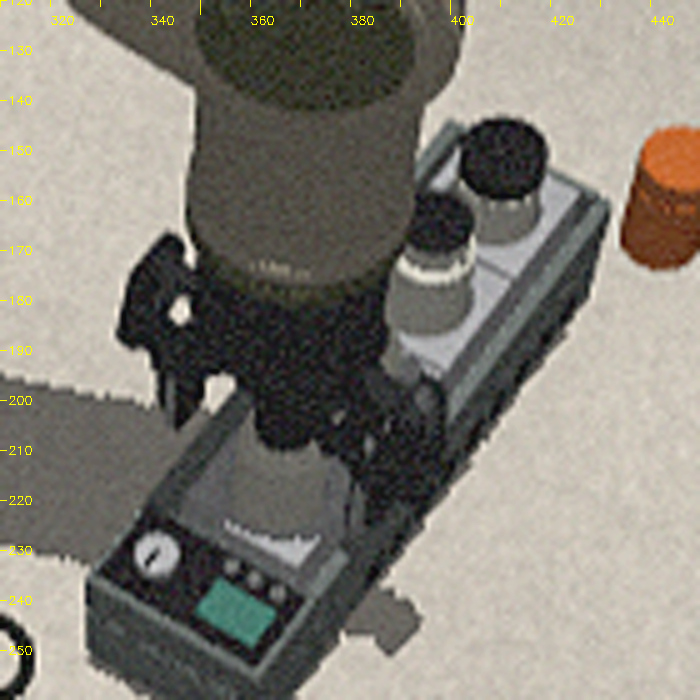

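>>> {"method": "carry_out", "body": {
  "increments": [
    {"hand":0,"x":0,"y":0,"z":0.1,"wx":0,"wy":0,"wz":0},
    {"hand":0,"x":0,"y":0,"z":0,"wx":0,"wy":0,"wz":0},
    {"hand":0,"x":0,"y":0,"z":0,"wx":0,"wy":0,"wz":0},
    {"hand":0,"x":0,"y":0,"z":0,"wx":0,"wy":0,"wz":0},
    {"hand":0,"x":0,"y":0,"z":0,"wx":0,"wy":0,"wz":0},
    {"hand":0,"x":0,"y":0,"z":0,"wx":0,"wy":0,"wz":0},
    {"hand":0,"x":0,"y":0,"z":0,"wx":0,"wy":0,"wz":0},
    {"hand":0,"x":0,"y":0,"z":0,"wx":0,"wy":0,"wz":0}
  ]
}}

```text
clock: 5.05
tcp_pos: [0.5324, 0.1212, 0.1019]
ee_rot: [-0.706, 0.706, 0.039, -0.038]
contact_force: [-1.0, 0.4, 5.3]
grip_width: 0.0384
```

Run:
```python
from plan import *
show()
```

```text
t 5.05 p [0.5324 0.1212 0.1019] yaw 6.19 tilt [0.06 0.  ] F [-1.   0.4  5.3] w 0.0384 q [ 0.3   0.38 -0.72  1.8   0.28  1.06 -0.41]
```

>>> {"method": "carry_out", "body": {
  "increments": [
    {"hand":0,"x":0,"y":-0.5,"z":0,"wx":0,"wy":0,"wz":0},
    {"hand":0,"x":0,"y":-1,"z":0,"wx":0,"wy":0,"wz":0},
    {"hand":0,"x":0,"y":-1,"z":0,"wx":0,"wy":0,"wz":0},
    {"hand":0,"x":0,"y":-1.5,"z":0,"wx":0,"wy":0,"wz":0},
    {"hand":0,"x":0,"y":-2,"z":0,"wx":0,"wy":0,"wz":0},
    {"hand":0,"x":0,"y":-2,"z":0,"wx":0,"wy":0,"wz":0},
    {"hand":0,"x":0,"y":-2,"z":0,"wx":0,"wy":0,"wz":0},
    {"hand":0,"x":0,"y":-1.5,"z":0,"wx":0,"wy":0,"wz":0}
  ]
}}

```text
clock: 5.85
tcp_pos: [0.5323, 0.1213, 0.2187]
ee_rot: [0.706, -0.706, -0.039, 0.038]
contact_force: [0.1, -0.9, -1.1]
grip_width: 0.0386
```

Run:
```python
from plan import *
show()
p=place(0)
steps([p[0],p[1],.22],YR,20)
import cv2
f=grab_frame("scene"); cv2.imwrite("pics/s3.png",f["color"][:,:,::-1])
from crop import crop
crop("pics/s3.png","pics/s3c.png",310,90,450,260,4)
```

```text
t 5.85 p [0.5323 0.1213 0.2187] yaw 6.21 tilt [0.1  0.01] F [ 0.1 -0.9 -1.1] w 0.0386 q [ 0.35  0.26 -0.76  1.68  0.18  1.28 -0.34]
n=20 x=0.54 y=-0.01 z=-2.13 w(deg)=[-0.    3.63  0.  ]
```

View pics/s3c.png

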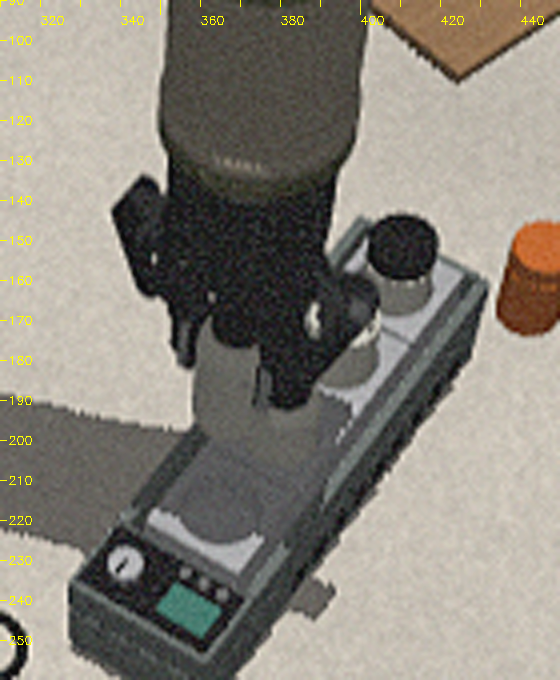

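>>> {"method": "carry_out", "body": {
  "increments": [
    {"hand":0,"x":0.54,"y":0,"z":-2.13,"wx":0,"wy":3.63,"wz":0},
    {"hand":0,"x":0.54,"y":0,"z":-2.13,"wx":0,"wy":3.63,"wz":0},
    {"hand":0,"x":0.54,"y":0,"z":-2.13,"wx":0,"wy":3.63,"wz":0},
    {"hand":0,"x":0.54,"y":0,"z":-2.13,"wx":0,"wy":3.63,"wz":0},
    {"hand":0,"x":0.54,"y":0,"z":-2.13,"wx":0,"wy":3.63,"wz":0},
    {"hand":0,"x":0.54,"y":0,"z":-2.13,"wx":0,"wy":3.63,"wz":0},
    {"hand":0,"x":0.54,"y":0,"z":-2.13,"wx":0,"wy":3.63,"wz":0},
    {"hand":0,"x":0.54,"y":0,"z":-2.13,"wx":0,"wy":3.63,"wz":0},
    {"hand":0,"x":0.54,"y":0,"z":-2.13,"wx":0,"wy":3.63,"wz":0},
    {"hand":0,"x":0.54,"y":0,"z":-2.13,"wx":0,"wy":3.63,"wz":0}
  ]
}}

```text
clock: 6.9
tcp_pos: [0.547, -0.0963, 0.2163]
ee_rot: [-0.682, 0.682, -0.185, 0.185]
contact_force: [0.9, -0.0, -1.3]
grip_width: 0.0379
```

>>> {"method": "carry_out", "body": {
  "increments": [
    {"hand":0,"x":0.54,"y":0,"z":-2.13,"wx":0,"wy":3.63,"wz":0},
    {"hand":0,"x":0.54,"y":0,"z":-2.13,"wx":0,"wy":3.63,"wz":0},
    {"hand":0,"x":0.54,"y":0,"z":-2.13,"wx":0,"wy":3.63,"wz":0},
    {"hand":0,"x":0.54,"y":0,"z":-2.13,"wx":0,"wy":3.63,"wz":0},
    {"hand":0,"x":0.54,"y":0,"z":-2.13,"wx":0,"wy":3.63,"wz":0},
    {"hand":0,"x":0.54,"y":0,"z":-2.13,"wx":0,"wy":3.63,"wz":0},
    {"hand":0,"x":0.54,"y":0,"z":-2.13,"wx":0,"wy":3.63,"wz":0},
    {"hand":0,"x":0.54,"y":0,"z":-2.13,"wx":0,"wy":3.63,"wz":0},
    {"hand":0,"x":0.54,"y":0,"z":-2.13,"wx":0,"wy":3.63,"wz":0},
    {"hand":0,"x":0.54,"y":0,"z":-2.13,"wx":0,"wy":3.63,"wz":0}
  ]
}}

```text
clock: 7.9
tcp_pos: [0.4308, -0.2785, 0.2163]
ee_rot: [-0.591, 0.591, -0.389, 0.389]
contact_force: [0.0, 0.1, -1.2]
grip_width: 0.0381
```

Run:
```python
from plan import *
show()
p=place(0)
steps([p[0],p[1],.10],YR,1)
```

```text
t 7.9 p [ 0.4308 -0.2785  0.2163] yaw -66.7 tilt [ 0. -0.] F [ 0.   0.1 -1.2] w 0.0381 q [ 0.81  0.13 -0.35  1.78  0.05  1.25 -0.72]
n=1 x=-0.04 y=11.63 z=0.21 w(deg)=[-0.   -0.33  0.01]
```

Now lower to just above the rack (underside near 40 mm), then look.

>>> {"method": "carry_out", "body": {
  "increments": [
    {"hand":0,"x":-0.04,"y":2,"z":0.21,"wx":0,"wy":-0.33,"wz":0},
    {"hand":0,"x":0,"y":3,"z":0,"wx":0,"wy":0,"wz":0},
    {"hand":0,"x":0,"y":3,"z":0,"wx":0,"wy":0,"wz":0},
    {"hand":0,"x":0,"y":2,"z":0,"wx":0,"wy":0,"wz":0},
    {"hand":0,"x":0,"y":1.3,"z":0,"wx":0,"wy":0,"wz":0},
    {"hand":0,"x":0,"y":0.7,"z":0,"wx":0,"wy":0,"wz":0},
    {"hand":0,"x":0,"y":0.5,"z":0,"wx":0,"wy":0,"wz":0},
    {"hand":0,"x":0,"y":0,"z":0,"wx":0,"wy":0,"wz":0}
  ]
}}

```text
clock: 8.7
tcp_pos: [0.434, -0.2763, 0.0915]
ee_rot: [-0.593, 0.593, -0.385, 0.386]
contact_force: [0.3, 0.1, -1.4]
grip_width: 0.0385
```

Run:
```python
from plan import *
show()
p=place(0)
steps([p[0],p[1],.052],YR,1)
import cv2
for n in("scene","top"):
  f=grab_frame(n); cv2.imwrite(f"pics/{n}4.png",f["color"][:,:,::-1])
from ov import *
over("pics/scene4.png","scene",PR,rack,"pics/s4c.png",(150,240,320,385),4)
over("pics/top4.png","top",PR,rack,"pics/t4c.png",(390,160,510,320),4)
```

```text
t 8.7 p [ 0.434  -0.2763  0.0915] yaw -66.09 tilt [ 0.01 -0.01] F [ 0.3  0.1 -1.4] w 0.0385 q [ 0.79  0.26 -0.35  1.91  0.1   0.99 -0.76]
n=1 x=0.03 y=3.95 z=-0.18 w(deg)=[-0.01  0.28  0.02]
```

View pics/s4c.png

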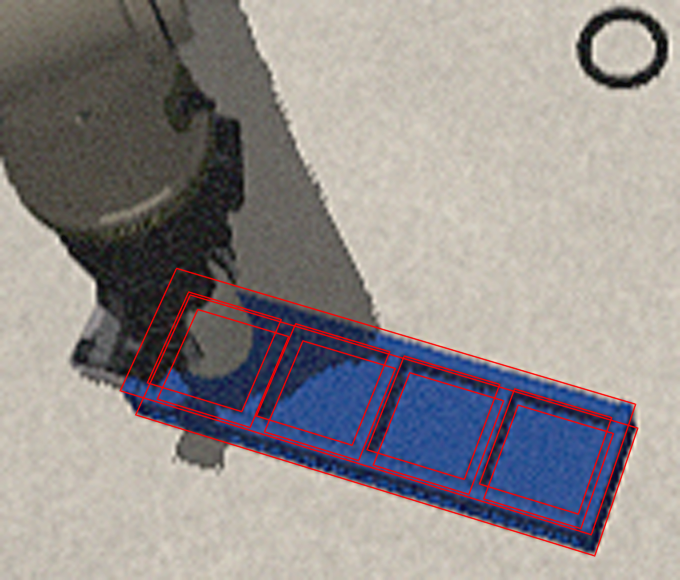

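View pics/t4c.png

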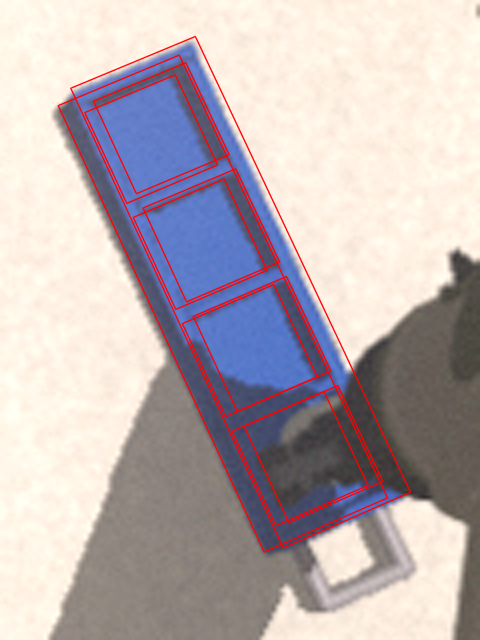

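```bash
cat > iou.py <<'E'
from geo import *
import cv2
from scipy.optimize import minimize
cams=["top","scene"]
K=4
def mask(n):
    im=cv2.imread(f"pics/{n}0.png").astype(float)
    im=cv2.resize(im,None,fx=K,fy=K,interpolation=cv2.INTER_LINEAR)
    b,g,r=cv2.split(im)
    m=((b>1.45*r+8)).astype(np.uint8)
    ctr=proj(n,[[.515,-.241,.02]])[0]*K
    nl,lab,st,ce=cv2.connectedComponentsWithStats(cv2.morphologyEx(m,cv2.MORPH_OPEN,np.ones((5,5))))
    l=lab[int(ctr[1])-60:int(ctr[1])+60,int(ctr[0])-60:int(ctr[0])+60].ravel(); l=l[l>0]; i=np.bincount(l).argmax()
    out=(lab==i).astype(np.uint8)
    out=cv2.morphologyEx(out,cv2.MORPH_CLOSE,np.ones((41,41)))
    return out
M={n:mask(n) for n in cams}
def hull(n,p):
    z=np.zeros_like(M[n])
    for L in ([[sx*35,y,zz] for sx in(-1,1) for y in(-126,126) for zz in(0,32)],
              [[sx*35,y,zz] for sx in(-1,1) for y in(-126,-120) for zz in(0,36)],[[sx*35,y,zz] for sx in(-1,1) for y in(126,120) for zz in(0,36)]):
        q=(proj(n,world(p,L))+.5)*K-.5
        h=cv2.convexHull((q*16).round().astype(np.int32)); cv2.fillConvexPoly(z,h,1,shift=4)
    return z
def cost(p,cs):
    c=0
    for n in cs:
        h=hull(n,p); c+=1-(h&M[n]).sum()/(h|M[n]).sum()
    return c
for cs in (["top"],["scene"],cams):
    best=None
    s=minimize(lambda v:cost([.515+v[0]/1000,-.2412+v[1]/1000,-4.3+v[2]/1000*5],cs),[0,0,0],method="Nelder-Mead",options=dict(initial_simplex=[[0,0,0],[4,0,0],[0,4,0],[0,0,4]],xatol=.05,fatol=1e-5))
    v=s.x; print(cs,[round(x,4) for x in (.515+v[0]/1000,-.2412+v[1]/1000,-4.3+v[2]/1000*5)],s.fun)
for n in cams:
    im=cv2.imread(f"pics/{n}0.png"); cn,_=cv2.findContours(M[n],cv2.RETR_EXTERNAL,cv2.CHAIN_APPROX_NONE)
    x,y,w,h=cv2.boundingRect(cn[0]); im=cv2.resize(im,None,fx=K,fy=K); cv2.drawContours(im,cn,-1,(0,255,255),1)
    cv2.imwrite(f"pics/m_{n}.png",cv2.resize(im[y-20:y+h+20,x-20:x+w+20],None,fx=.9,fy=.9))
E
python3 iou.py
```

```text
['top'] [np.float64(0.5136), np.float64(-0.2454), np.float64(-4.2774)] 0.14033644763728426
['scene'] [np.float64(0.5147), np.float64(-0.2405), np.float64(-4.293)] 0.052428030253032554
['top', 'scene'] [np.float64(0.5132), np.float64(-0.2408), np.float64(-4.298)] 0.19196328629905612
```

View pics/m_top.png

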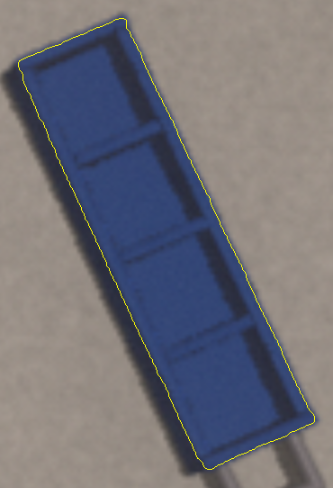

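View pics/m_scene.png

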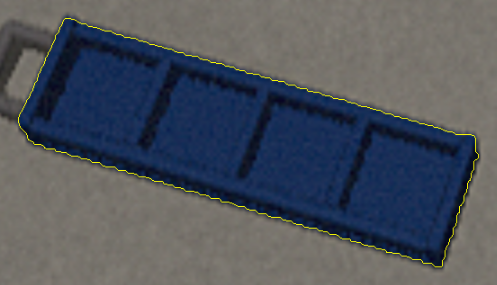

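```bash
sed -i 's/zz in(0,32)/zz in((30,32) if n=="top" else (0,32))/; s/zz in(0,36)/zz in((34,36) if n=="top" else (0,36))/g' iou.py; python3 iou.py
```

```text
['top'] [np.float64(0.5122), np.float64(-0.2411), np.float64(-4.2979)] 0.04482236691798036
['scene'] [np.float64(0.5147), np.float64(-0.2405), np.float64(-4.293)] 0.052428030253032554
['top', 'scene'] [np.float64(0.5132), np.float64(-0.2409), np.float64(-4.2979)] 0.09719706747263324
```

```bash
sed -i 's/PR=\[.*\]/PR=[.5134,-.2408,-4.297]/' plan.py
python3 - <<'E'
from plan import *
show()
for k in range(4): print(place(k).round(4))
p=place(0)
steps([p[0],p[1],.052],YR,1)
E
```

```text
t 8.8 p [ 0.4344 -0.2764  0.0921] yaw -66.08 tilt [ 0.06 -0.04] F [ 0.8 -0.4 -1.3] w 0.0387 q [ 0.79  0.26 -0.35  1.91  0.1   0.99 -0.76]
[ 0.4311 -0.2771  0.    ]
[ 0.486  -0.2529  0.    ]
[ 0.5408 -0.2287  0.    ]
[ 0.5957 -0.2045  0.    ]
n=1 x=-0.08 y=4.01 z=-0.34 w(deg)=[-0.04  0.12  0.06]
```

>>> {"method": "carry_out", "body": {
  "increments": [
    {"hand":0,"x":-0.08,"y":0,"z":-0.34,"wx":0,"wy":0.1,"wz":0},
    {"hand":0,"x":0,"y":1,"z":0,"wx":0,"wy":0,"wz":0},
    {"hand":0,"x":0,"y":1,"z":0,"wx":0,"wy":0,"wz":0},
    {"hand":0,"x":0,"y":0.8,"z":0,"wx":0,"wy":0,"wz":0},
    {"hand":0,"x":0,"y":0.5,"z":0,"wx":0,"wy":0,"wz":0},
    {"hand":0,"x":0,"y":0.3,"z":0,"wx":0,"wy":0,"wz":0},
    {"hand":0,"x":0,"y":0.2,"z":0,"wx":0,"wy":0,"wz":0},
    {"hand":0,"x":0,"y":0.1,"z":0,"wx":0,"wy":0,"wz":0},
    {"hand":0,"x":0,"y":0,"z":0,"wx":0,"wy":0,"wz":0}
  ]
}}

```text
clock: 9.7
tcp_pos: [0.4306, -0.2768, 0.0524]
ee_rot: [-0.592, 0.592, -0.386, 0.386]
contact_force: [0.5, 0.8, -0.8]
grip_width: 0.0386
```

Run:
```python
from plan import *
show()
import cv2
for n in("scene","top"):
  f=grab_frame(n); cv2.imwrite(f"pics/{n}5.png",f["color"][:,:,::-1])
from crop import *
crop("pics/scene5.png","pics/s5c.png",160,280,260,385,6)
```

```text
t 9.7 p [ 0.4306 -0.2768  0.0524] yaw -66.17 tilt [ 0.01 -0.01] F [ 0.5  0.8 -0.8] w 0.0386 q [ 0.78  0.31 -0.34  1.94  0.13  0.91 -0.78]
```

View pics/s5c.png

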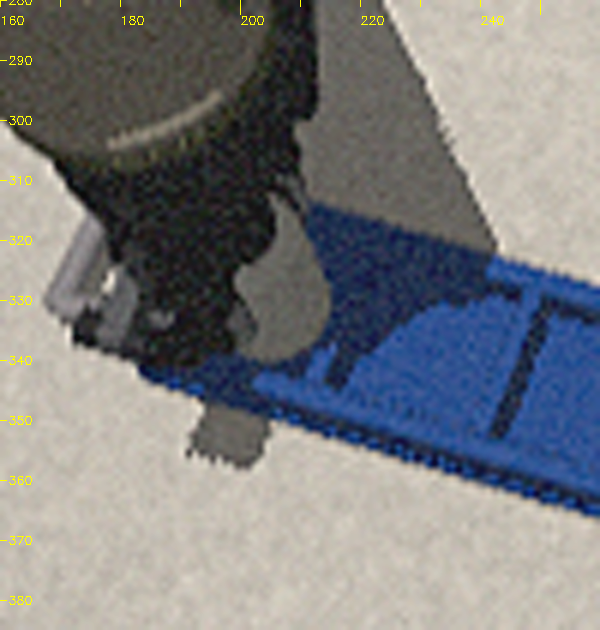

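>>> {"method": "carry_out", "body": {
  "increments": [
    {"hand":0,"x":0,"y":0.06,"z":0,"wx":0,"wy":0,"wz":0},
    {"hand":0,"x":0,"y":0.04,"z":0,"wx":0,"wy":0,"wz":0},
    {"hand":0,"x":0,"y":0,"z":0,"wx":0,"wy":0,"wz":0}
  ]
}}

```text
clock: 10.1
tcp_pos: [0.4308, -0.2769, 0.0518]
ee_rot: [-0.592, 0.592, -0.386, 0.386]
contact_force: [-1.8, 1.7, 5.2]
grip_width: 0.0383
```

>>> {"method": "carry_out", "body": {
  "increments": [
    {"hand":60,"x":0,"y":0,"z":0,"wx":0,"wy":0,"wz":0},
    {"hand":80,"x":0,"y":0,"z":0,"wx":0,"wy":0,"wz":0},
    {"hand":100,"x":0,"y":0,"z":0,"wx":0,"wy":0,"wz":0},
    {"hand":100,"x":0,"y":0,"z":0,"wx":0,"wy":0,"wz":0},
    {"hand":100,"x":0,"y":-0.5,"z":0,"wx":0,"wy":0,"wz":0},
    {"hand":100,"x":0,"y":-2,"z":0,"wx":0,"wy":0,"wz":0},
    {"hand":100,"x":0,"y":-4,"z":0,"wx":0,"wy":0,"wz":0},
    {"hand":100,"x":0,"y":-5,"z":0,"wx":0,"wy":0,"wz":0},
    {"hand":100,"x":0,"y":-5,"z":0,"wx":0,"wy":0,"wz":0},
    {"hand":100,"x":0,"y":0,"z":0,"wx":0,"wy":0,"wz":0}
  ]
}}

```text
clock: 11.1
tcp_pos: [0.4334, -0.2781, 0.2238]
ee_rot: [-0.592, 0.593, -0.382, 0.39]
contact_force: [0.4, -0.5, -0.2]
grip_width: 0.0854
```

Run:
```python
from plan import *
show()
s0=slot(1)
steps([s0[0],s0[1],.225],YC,20)
import cv2
for n in("scene",):
  f=grab_frame(n); cv2.imwrite(f"pics/{n}6.png",f["color"][:,:,::-1])
from crop import *
crop("pics/scene6.png","pics/s6c.png",140,260,320,385,4)
```

```text
t 11.1 p [ 0.4334 -0.2781  0.2238] yaw -66.17 tilt [ 0.54 -0.36] F [ 0.4 -0.5 -0.2] w 0.0854 q [ 0.81  0.12 -0.35  1.77  0.04  1.25 -0.71]
n=20 x=-0.88 y=-0.01 z=2.35 w(deg)=[ 0.   -3.62  0.03]
```

View pics/s6c.png

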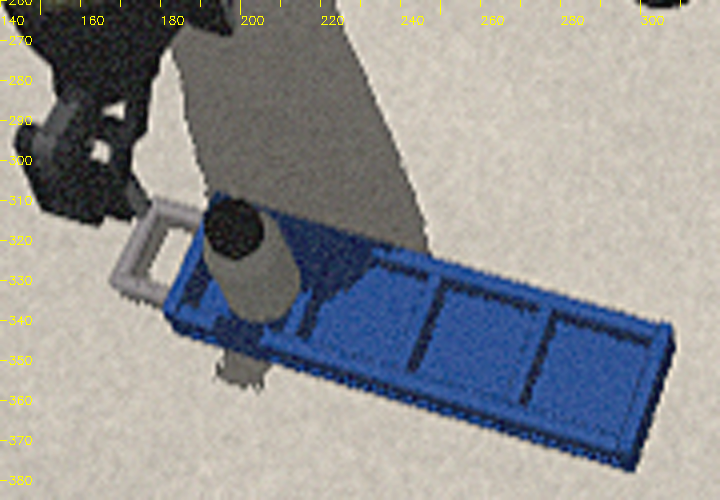

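>>> {"method": "carry_out", "body": {
  "increments": [
    {"hand":100,"x":-0.88,"y":0,"z":2.35,"wx":0,"wy":-3.62,"wz":0},
    {"hand":100,"x":-0.88,"y":0,"z":2.35,"wx":0,"wy":-3.62,"wz":0},
    {"hand":100,"x":-0.88,"y":0,"z":2.35,"wx":0,"wy":-3.62,"wz":0},
    {"hand":100,"x":-0.88,"y":0,"z":2.35,"wx":0,"wy":-3.62,"wz":0},
    {"hand":100,"x":-0.88,"y":0,"z":2.35,"wx":0,"wy":-3.62,"wz":0},
    {"hand":100,"x":-0.88,"y":0,"z":2.35,"wx":0,"wy":-3.62,"wz":0},
    {"hand":100,"x":-0.88,"y":0,"z":2.35,"wx":0,"wy":-3.62,"wz":0},
    {"hand":100,"x":-0.88,"y":0,"z":2.35,"wx":0,"wy":-3.62,"wz":0},
    {"hand":100,"x":-0.88,"y":0,"z":2.35,"wx":0,"wy":-3.62,"wz":0},
    {"hand":100,"x":-0.88,"y":0,"z":2.35,"wx":0,"wy":-3.62,"wz":0}
  ]
}}

```text
clock: 12.15
tcp_pos: [0.552, -0.0596, 0.2164]
ee_rot: [-0.684, 0.684, -0.181, 0.181]
contact_force: [-0.2, 0.4, -1.1]
grip_width: 0.0851
```

>>> {"method": "carry_out", "body": {
  "increments": [
    {"hand":100,"x":-0.88,"y":0,"z":2.35,"wx":0,"wy":-3.62,"wz":0},
    {"hand":100,"x":-0.88,"y":0,"z":2.35,"wx":0,"wy":-3.62,"wz":0},
    {"hand":100,"x":-0.88,"y":0,"z":2.35,"wx":0,"wy":-3.62,"wz":0},
    {"hand":100,"x":-0.88,"y":0,"z":2.35,"wx":0,"wy":-3.62,"wz":0},
    {"hand":100,"x":-0.88,"y":0,"z":2.35,"wx":0,"wy":-3.62,"wz":0},
    {"hand":100,"x":-0.88,"y":0,"z":2.35,"wx":0,"wy":-3.62,"wz":0},
    {"hand":100,"x":-0.88,"y":0,"z":2.35,"wx":0,"wy":-3.62,"wz":0},
    {"hand":100,"x":-0.88,"y":0,"z":2.35,"wx":0,"wy":-3.62,"wz":0},
    {"hand":100,"x":-0.88,"y":0,"z":2.35,"wx":0,"wy":-3.62,"wz":0},
    {"hand":100,"x":-0.88,"y":0,"z":2.35,"wx":0,"wy":-3.62,"wz":0}
  ]
}}

```text
clock: 13.15
tcp_pos: [0.5212, 0.1853, 0.2163]
ee_rot: [-0.706, 0.706, 0.04, -0.04]
contact_force: [-0.6, -0.3, 0.7]
grip_width: 0.085
```

Run:
```python
from plan import *
show()
s0=slot(1)
steps([s0[0],s0[1],.101],YC,1)
```

```text
t 13.15 p [0.5212 0.1853 0.2163] yaw 6.53 tilt [ 0.01 -0.  ] F [-0.6 -0.3  0.7] w 0.085 q [ 0.26  0.29 -0.8   1.66  0.21  1.28 -0.47]
n=1 x=0.33 y=11.53 z=-0.31 w(deg)=[0.   0.23 0.  ]
```

>>> {"method": "carry_out", "body": {
  "increments": [
    {"hand":100,"x":0.33,"y":1.5,"z":-0.31,"wx":0,"wy":0.23,"wz":0},
    {"hand":100,"x":0,"y":2,"z":0,"wx":0,"wy":0,"wz":0},
    {"hand":100,"x":0,"y":2.5,"z":0,"wx":0,"wy":0,"wz":0},
    {"hand":100,"x":0,"y":2,"z":0,"wx":0,"wy":0,"wz":0},
    {"hand":100,"x":0,"y":1.5,"z":0,"wx":0,"wy":0,"wz":0},
    {"hand":100,"x":0,"y":1,"z":0,"wx":0,"wy":0,"wz":0},
    {"hand":100,"x":0,"y":0.6,"z":0,"wx":0,"wy":0,"wz":0},
    {"hand":100,"x":0,"y":0.4,"z":0,"wx":0,"wy":0,"wz":0},
    {"hand":100,"x":0,"y":0,"z":0,"wx":0,"wy":0,"wz":0}
  ]
}}

```text
clock: 14.05
tcp_pos: [0.5258, 0.1807, 0.1013]
ee_rot: [-0.706, 0.706, 0.037, -0.037]
contact_force: [0.2, 0.8, 0.3]
grip_width: 0.0853
```

Run:
```python
from plan import *
show()
s0=slot(1)
steps([s0[0],s0[1],.101],YC,1)
```

```text
t 14.05 p [0.5258 0.1807 0.1013] yaw 6.0 tilt [ 0.01 -0.  ] F [0.2 0.8 0.3] w 0.0853 q [ 0.21  0.41 -0.75  1.78  0.32  1.08 -0.54]
n=1 x=-0.07 y=0.03 z=0.20 w(deg)=[ 0.   -0.3   0.01]
```

>>> {"method": "carry_out", "body": {
  "increments": [
    {"hand":100,"x":-0.07,"y":0,"z":0.2,"wx":0,"wy":-0.3,"wz":0},
    {"hand":0,"x":0,"y":0,"z":0,"wx":0,"wy":0,"wz":0},
    {"hand":0,"x":0,"y":0,"z":0,"wx":0,"wy":0,"wz":0},
    {"hand":0,"x":0,"y":0,"z":0,"wx":0,"wy":0,"wz":0},
    {"hand":0,"x":0,"y":0,"z":0,"wx":0,"wy":0,"wz":0},
    {"hand":0,"x":0,"y":0,"z":0,"wx":0,"wy":0,"wz":0},
    {"hand":0,"x":0,"y":0,"z":0,"wx":0,"wy":0,"wz":0},
    {"hand":0,"x":0,"y":0,"z":0,"wx":0,"wy":0,"wz":0}
  ]
}}

```text
clock: 14.85
tcp_pos: [0.5252, 0.1827, 0.1019]
ee_rot: [-0.706, 0.706, 0.039, -0.038]
contact_force: [-0.9, 0.3, 5.7]
grip_width: 0.0384
```

>>> {"method": "carry_out", "body": {
  "increments": [
    {"hand":0,"x":0,"y":-0.5,"z":0,"wx":0,"wy":0,"wz":0},
    {"hand":0,"x":0,"y":-1,"z":0,"wx":0,"wy":0,"wz":0},
    {"hand":0,"x":0,"y":-1,"z":0,"wx":0,"wy":0,"wz":0},
    {"hand":0,"x":0,"y":-1.5,"z":0,"wx":0,"wy":0,"wz":0},
    {"hand":0,"x":0,"y":-2,"z":0,"wx":0,"wy":0,"wz":0},
    {"hand":0,"x":0,"y":-2,"z":0,"wx":0,"wy":0,"wz":0},
    {"hand":0,"x":0,"y":-2,"z":0,"wx":0,"wy":0,"wz":0},
    {"hand":0,"x":0,"y":-1.5,"z":0,"wx":0,"wy":0,"wz":0},
    {"hand":0,"x":0,"y":0,"z":0,"wx":0,"wy":0,"wz":0}
  ]
}}

```text
clock: 15.75
tcp_pos: [0.5258, 0.1832, 0.219]
ee_rot: [0.706, -0.706, -0.04, 0.037]
contact_force: [-0.0, -0.0, -1.3]
grip_width: 0.0383
```

Run:
```python
from plan import *
show()
p=place(1)
steps([p[0],p[1],.22],YR,20)
import cv2
f=grab_frame("scene"); cv2.imwrite("pics/s7.png",f["color"][:,:,::-1])
from crop import crop
crop("pics/s7.png","pics/s7c.png",310,90,450,260,4)
```

```text
t 15.75 p [0.5258 0.1832 0.219 ] yaw 6.3 tilt [0.22 0.04] F [-0.  -0.  -1.3] w 0.0383 q [ 0.26  0.29 -0.8   1.65  0.22  1.29 -0.47]
n=20 x=0.91 y=-0.00 z=-2.16 w(deg)=[-0.01  3.62  0.01]
```

View pics/s7c.png

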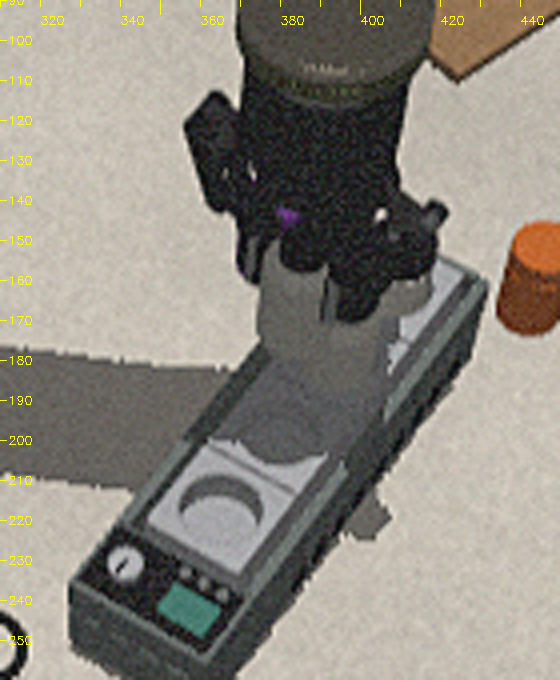

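>>> {"method": "carry_out", "body": {
  "increments": [
    {"hand":0,"x":0.91,"y":0,"z":-2.16,"wx":0,"wy":3.62,"wz":0},
    {"hand":0,"x":0.91,"y":0,"z":-2.16,"wx":0,"wy":3.62,"wz":0},
    {"hand":0,"x":0.91,"y":0,"z":-2.16,"wx":0,"wy":3.62,"wz":0},
    {"hand":0,"x":0.91,"y":0,"z":-2.16,"wx":0,"wy":3.62,"wz":0},
    {"hand":0,"x":0.91,"y":0,"z":-2.16,"wx":0,"wy":3.62,"wz":0},
    {"hand":0,"x":0.91,"y":0,"z":-2.16,"wx":0,"wy":3.62,"wz":0},
    {"hand":0,"x":0.91,"y":0,"z":-2.16,"wx":0,"wy":3.62,"wz":0},
    {"hand":0,"x":0.91,"y":0,"z":-2.16,"wx":0,"wy":3.62,"wz":0},
    {"hand":0,"x":0.91,"y":0,"z":-2.16,"wx":0,"wy":3.62,"wz":0},
    {"hand":0,"x":0.91,"y":0,"z":-2.16,"wx":0,"wy":3.62,"wz":0}
  ]
}}

```text
clock: 16.8
tcp_pos: [0.5759, -0.0441, 0.2163]
ee_rot: [-0.683, 0.683, -0.184, 0.184]
contact_force: [0.2, -0.6, -1.1]
grip_width: 0.0383
```

>>> {"method": "carry_out", "body": {
  "increments": [
    {"hand":0,"x":0.91,"y":0,"z":-2.16,"wx":0,"wy":3.62,"wz":0},
    {"hand":0,"x":0.91,"y":0,"z":-2.16,"wx":0,"wy":3.62,"wz":0},
    {"hand":0,"x":0.91,"y":0,"z":-2.16,"wx":0,"wy":3.62,"wz":0},
    {"hand":0,"x":0.91,"y":0,"z":-2.16,"wx":0,"wy":3.62,"wz":0},
    {"hand":0,"x":0.91,"y":0,"z":-2.16,"wx":0,"wy":3.62,"wz":0},
    {"hand":0,"x":0.91,"y":0,"z":-2.16,"wx":0,"wy":3.62,"wz":0},
    {"hand":0,"x":0.91,"y":0,"z":-2.16,"wx":0,"wy":3.62,"wz":0},
    {"hand":0,"x":0.91,"y":0,"z":-2.16,"wx":0,"wy":3.62,"wz":0},
    {"hand":0,"x":0.91,"y":0,"z":-2.16,"wx":0,"wy":3.62,"wz":0},
    {"hand":0,"x":0.91,"y":0,"z":-2.16,"wx":0,"wy":3.62,"wz":0}
  ]
}}

```text
clock: 17.8
tcp_pos: [0.4834, -0.2553, 0.2163]
ee_rot: [-0.592, 0.592, -0.387, 0.387]
contact_force: [0.2, -0.3, -0.7]
grip_width: 0.0386
```

>>> {"method": "carry_out", "body": {
  "increments": [
    {"hand":0,"x":0,"y":1,"z":0,"wx":0,"wy":0,"wz":0},
    {"hand":0,"x":0,"y":2,"z":0,"wx":0,"wy":0,"wz":0},
    {"hand":0,"x":0,"y":2,"z":0,"wx":0,"wy":0,"wz":0},
    {"hand":0,"x":0,"y":1.5,"z":0,"wx":0,"wy":0,"wz":0},
    {"hand":0,"x":0,"y":0.5,"z":0,"wx":0,"wy":0,"wz":0},
    {"hand":0,"x":0,"y":0,"z":0,"wx":0,"wy":0,"wz":0},
    {"hand":0,"x":0,"y":0,"z":0,"wx":0,"wy":0,"wz":0}
  ]
}}

```text
clock: 18.5
tcp_pos: [0.4852, -0.254, 0.1471]
ee_rot: [0.593, -0.593, 0.385, -0.386]
contact_force: [0.2, 1.0, 1.0]
grip_width: 0.0383
```

Run:
```python
from plan import *
show()
p=place(1)
steps([p[0],p[1],.052],YR,1)
```

```text
t 18.5 p [ 0.4852 -0.254   0.1471] yaw -66.1 tilt [ 0.06 -0.03] F [0.2 1.  1. ] w 0.0383 q [ 0.73  0.27 -0.38  1.77  0.11  1.12 -0.84]
n=1 x=-0.07 y=9.51 z=0.11 w(deg)=[-0.04  0.1   0.05]
```

>>> {"method": "carry_out", "body": {
  "increments": [
    {"hand":0,"x":-0.07,"y":1,"z":0.11,"wx":0,"wy":0.1,"wz":0},
    {"hand":0,"x":0,"y":2,"z":0,"wx":0,"wy":0,"wz":0},
    {"hand":0,"x":0,"y":2,"z":0,"wx":0,"wy":0,"wz":0},
    {"hand":0,"x":0,"y":1.5,"z":0,"wx":0,"wy":0,"wz":0},
    {"hand":0,"x":0,"y":1,"z":0,"wx":0,"wy":0,"wz":0},
    {"hand":0,"x":0,"y":1,"z":0,"wx":0,"wy":0,"wz":0},
    {"hand":0,"x":0,"y":0.5,"z":0,"wx":0,"wy":0,"wz":0},
    {"hand":0,"x":0,"y":0.3,"z":0,"wx":0,"wy":0,"wz":0},
    {"hand":0,"x":0,"y":0.1,"z":0,"wx":0,"wy":0,"wz":0},
    {"hand":0,"x":0,"y":0,"z":0,"wx":0,"wy":0,"wz":0}
  ]
}}

```text
clock: 19.5
tcp_pos: [0.4857, -0.2529, 0.0527]
ee_rot: [-0.592, 0.592, -0.386, 0.386]
contact_force: [-0.6, -0.3, -0.5]
grip_width: 0.0381
```

>>> {"method": "carry_out", "body": {
  "increments": [
    {"hand":0,"x":0,"y":0.05,"z":0,"wx":0,"wy":0,"wz":0},
    {"hand":0,"x":0,"y":0.05,"z":0,"wx":0,"wy":0,"wz":0},
    {"hand":0,"x":0,"y":0,"z":0,"wx":0,"wy":0,"wz":0}
  ]
}}

```text
clock: 19.8
tcp_pos: [0.4858, -0.2529, 0.0519]
ee_rot: [-0.592, 0.592, -0.386, 0.386]
contact_force: [-1.7, 0.1, 3.8]
grip_width: 0.0381
```

Run:
```python
from plan import *
show()
import cv2
f=grab_frame("scene"); cv2.imwrite("pics/s8.png",f["color"][:,:,::-1])
from crop import crop
crop("pics/s8.png","pics/s8c.png",150,260,320,385,4)
```

```text
t 19.8 p [ 0.4858 -0.2529  0.0519] yaw -66.2 tilt [ 0.04 -0.03] F [-1.7  0.1  3.8] w 0.0381 q [ 0.71  0.38 -0.36  1.85  0.17  0.94 -0.89]
```

View pics/s8c.png

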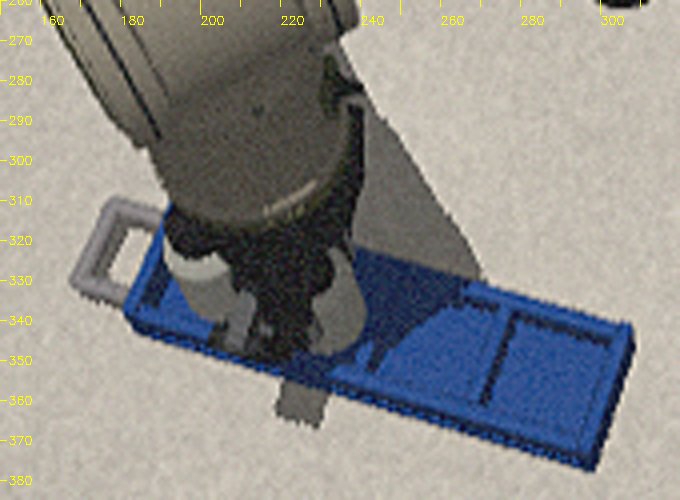

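>>> {"method": "carry_out", "body": {
  "increments": [
    {"hand":60,"x":0,"y":0,"z":0,"wx":0,"wy":0,"wz":0},
    {"hand":80,"x":0,"y":0,"z":0,"wx":0,"wy":0,"wz":0},
    {"hand":100,"x":0,"y":0,"z":0,"wx":0,"wy":0,"wz":0},
    {"hand":100,"x":0,"y":0,"z":0,"wx":0,"wy":0,"wz":0},
    {"hand":100,"x":0,"y":-0.5,"z":0,"wx":0,"wy":0,"wz":0},
    {"hand":100,"x":0,"y":-2,"z":0,"wx":0,"wy":0,"wz":0},
    {"hand":100,"x":0,"y":-4,"z":0,"wx":0,"wy":0,"wz":0},
    {"hand":100,"x":0,"y":-5,"z":0,"wx":0,"wy":0,"wz":0},
    {"hand":100,"x":0,"y":-5,"z":0,"wx":0,"wy":0,"wz":0},
    {"hand":100,"x":0,"y":0,"z":0,"wx":0,"wy":0,"wz":0}
  ]
}}

```text
clock: 20.85
tcp_pos: [0.4885, -0.2538, 0.2241]
ee_rot: [0.593, -0.592, 0.382, -0.39]
contact_force: [0.6, 0.1, 0.1]
grip_width: 0.0855
```

Run:
```python
from plan import *
import cv2
f=grab_frame("scene"); cv2.imwrite("pics/s9.png",f["color"][:,:,::-1])
show()
s0=slot(2)
steps([s0[0],s0[1],.225],YC,20)
from crop import crop
crop("pics/s9.png","pics/s9c.png",150,260,320,385,4)
```

```text
t 20.9 p [ 0.4872 -0.2534  0.2205] yaw -66.2 tilt [ 0.35 -0.21] F [ 0.6  0.1 -1.3] w 0.085 q [ 0.74  0.2  -0.39  1.69  0.08  1.26 -0.82]
n=20 x=-1.26 y=-0.02 z=2.35 w(deg)=[ 0.   -3.62  0.02]
```

View pics/s9c.png

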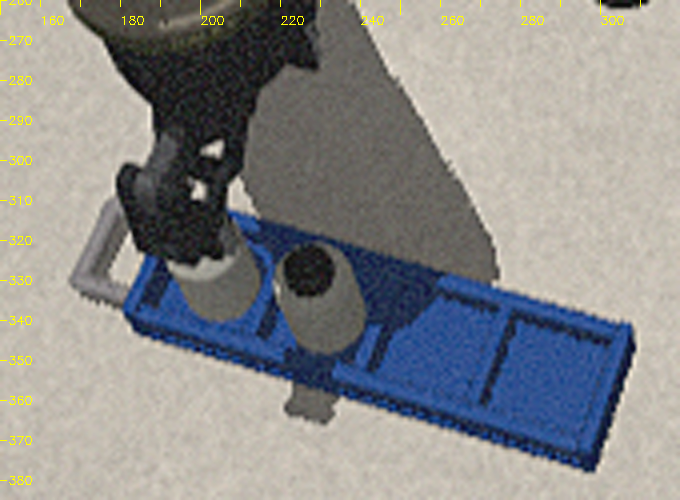

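>>> {"method": "carry_out", "body": {
  "increments": [
    {"hand":100,"x":-1.26,"y":0,"z":2.35,"wx":0,"wy":-3.62,"wz":0},
    {"hand":100,"x":-1.26,"y":0,"z":2.35,"wx":0,"wy":-3.62,"wz":0},
    {"hand":100,"x":-1.26,"y":0,"z":2.35,"wx":0,"wy":-3.62,"wz":0},
    {"hand":100,"x":-1.26,"y":0,"z":2.35,"wx":0,"wy":-3.62,"wz":0},
    {"hand":100,"x":-1.26,"y":0,"z":2.35,"wx":0,"wy":-3.62,"wz":0},
    {"hand":100,"x":-1.26,"y":0,"z":2.35,"wx":0,"wy":-3.62,"wz":0},
    {"hand":100,"x":-1.26,"y":0,"z":2.35,"wx":0,"wy":-3.62,"wz":0},
    {"hand":100,"x":-1.26,"y":0,"z":2.35,"wx":0,"wy":-3.62,"wz":0},
    {"hand":100,"x":-1.26,"y":0,"z":2.35,"wx":0,"wy":-3.62,"wz":0},
    {"hand":100,"x":-1.26,"y":0,"z":2.35,"wx":0,"wy":-3.62,"wz":0}
  ]
}}

```text
clock: 21.9
tcp_pos: [0.5821, -0.0071, 0.2151]
ee_rot: [0.683, -0.683, 0.182, -0.181]
contact_force: [0.5, 0.3, 0.1]
grip_width: 0.0854
```

>>> {"method": "carry_out", "body": {
  "increments": [
    {"hand":100,"x":-1.26,"y":0,"z":2.35,"wx":0,"wy":-3.62,"wz":0},
    {"hand":100,"x":-1.26,"y":0,"z":2.35,"wx":0,"wy":-3.62,"wz":0},
    {"hand":100,"x":-1.26,"y":0,"z":2.35,"wx":0,"wy":-3.62,"wz":0},
    {"hand":100,"x":-1.26,"y":0,"z":2.35,"wx":0,"wy":-3.62,"wz":0},
    {"hand":100,"x":-1.26,"y":0,"z":2.35,"wx":0,"wy":-3.62,"wz":0},
    {"hand":100,"x":-1.26,"y":0,"z":2.35,"wx":0,"wy":-3.62,"wz":0},
    {"hand":100,"x":-1.26,"y":0,"z":2.35,"wx":0,"wy":-3.62,"wz":0},
    {"hand":100,"x":-1.26,"y":0,"z":2.35,"wx":0,"wy":-3.62,"wz":0},
    {"hand":100,"x":-1.26,"y":0,"z":2.35,"wx":0,"wy":-3.62,"wz":0},
    {"hand":100,"x":-1.26,"y":0,"z":2.35,"wx":0,"wy":-3.62,"wz":0}
  ]
}}

```text
clock: 22.9
tcp_pos: [0.5157, 0.2468, 0.2163]
ee_rot: [-0.706, 0.706, 0.04, -0.04]
contact_force: [0.6, 0.2, 0.2]
grip_width: 0.0855
```

>>> {"method": "carry_out", "body": {
  "increments": [
    {"hand":100,"x":0,"y":0.5,"z":0,"wx":0,"wy":0,"wz":0},
    {"hand":100,"x":0,"y":0,"z":0,"wx":0,"wy":0,"wz":0},
    {"hand":100,"x":0,"y":0,"z":0,"wx":0,"wy":0,"wz":0}
  ]
}}

```text
clock: 23.2
tcp_pos: [0.5171, 0.2442, 0.2111]
ee_rot: [-0.706, 0.706, 0.038, -0.038]
contact_force: [-0.4, -0.5, -0.2]
grip_width: 0.0854
```

Run:
```python
from plan import *
show()
s0=slot(2)
steps([s0[0],s0[1],.101],YC,1)
```

```text
t 23.2 p [0.5171 0.2442 0.2111] yaw 6.15 tilt [-0.01 -0.04] F [-0.4 -0.5 -0.2] w 0.0854 q [ 0.15  0.34 -0.82  1.62  0.26  1.29 -0.6 ]
n=1 x=0.10 y=11.01 z=0.01 w(deg)=[ 0.04 -0.15 -0.01]
```

>>> {"method": "carry_out", "body": {
  "increments": [
    {"hand":100,"x":0.1,"y":1,"z":0,"wx":0,"wy":-0.15,"wz":0},
    {"hand":100,"x":0,"y":2,"z":0,"wx":0,"wy":0,"wz":0},
    {"hand":100,"x":0,"y":2.5,"z":0,"wx":0,"wy":0,"wz":0},
    {"hand":100,"x":0,"y":2,"z":0,"wx":0,"wy":0,"wz":0},
    {"hand":100,"x":0,"y":1.5,"z":0,"wx":0,"wy":0,"wz":0},
    {"hand":100,"x":0,"y":1,"z":0,"wx":0,"wy":0,"wz":0},
    {"hand":100,"x":0,"y":0.6,"z":0,"wx":0,"wy":0,"wz":0},
    {"hand":100,"x":0,"y":0.4,"z":0,"wx":0,"wy":0,"wz":0},
    {"hand":100,"x":0,"y":0,"z":0,"wx":0,"wy":0,"wz":0}
  ]
}}

```text
clock: 24.1
tcp_pos: [0.518, 0.245, 0.1013]
ee_rot: [-0.706, 0.706, 0.039, -0.039]
contact_force: [-0.1, 0.5, 1.0]
grip_width: 0.0854
```

>>> {"method": "carry_out", "body": {
  "increments": [
    {"hand":0,"x":0,"y":0,"z":0,"wx":0,"wy":0,"wz":0},
    {"hand":0,"x":0,"y":0,"z":0,"wx":0,"wy":0,"wz":0},
    {"hand":0,"x":0,"y":0,"z":0,"wx":0,"wy":0,"wz":0},
    {"hand":0,"x":0,"y":0,"z":0,"wx":0,"wy":0,"wz":0},
    {"hand":0,"x":0,"y":0,"z":0,"wx":0,"wy":0,"wz":0},
    {"hand":0,"x":0,"y":0,"z":0,"wx":0,"wy":0,"wz":0},
    {"hand":0,"x":0,"y":0,"z":0,"wx":0,"wy":0,"wz":0}
  ]
}}

```text
clock: 24.8
tcp_pos: [0.5183, 0.2452, 0.1021]
ee_rot: [0.706, -0.706, -0.04, 0.039]
contact_force: [-1.0, -0.9, 5.8]
grip_width: 0.0382
```

>>> {"method": "carry_out", "body": {
  "increments": [
    {"hand":0,"x":0,"y":-0.5,"z":0,"wx":0,"wy":0,"wz":0},
    {"hand":0,"x":0,"y":-1,"z":0,"wx":0,"wy":0,"wz":0},
    {"hand":0,"x":0,"y":-1,"z":0,"wx":0,"wy":0,"wz":0},
    {"hand":0,"x":0,"y":-1.5,"z":0,"wx":0,"wy":0,"wz":0},
    {"hand":0,"x":0,"y":-2,"z":0,"wx":0,"wy":0,"wz":0},
    {"hand":0,"x":0,"y":-2,"z":0,"wx":0,"wy":0,"wz":0},
    {"hand":0,"x":0,"y":-2,"z":0,"wx":0,"wy":0,"wz":0},
    {"hand":0,"x":0,"y":-1.5,"z":0,"wx":0,"wy":0,"wz":0},
    {"hand":0,"x":0,"y":0,"z":0,"wx":0,"wy":0,"wz":0}
  ]
}}

```text
clock: 25.7
tcp_pos: [0.5187, 0.2456, 0.219]
ee_rot: [0.706, -0.706, -0.04, 0.038]
contact_force: [-0.0, 0.2, -0.4]
grip_width: 0.0386
```

Run:
```python
from plan import *
show()
p=place(2)
steps([p[0],p[1],.22],YR,20)
import cv2
f=grab_frame("scene"); cv2.imwrite("pics/s10.png",f["color"][:,:,::-1])
from crop import crop
crop("pics/s10.png","pics/s10c.png",310,90,450,260,4)
```

```text
t 25.7 p [0.5187 0.2456 0.219 ] yaw 6.35 tilt [0.21 0.07] F [-0.   0.2 -0.4] w 0.0386 q [ 0.15  0.34 -0.82  1.61  0.26  1.3  -0.6 ]
n=20 x=1.30 y=-0.00 z=-2.18 w(deg)=[-0.01  3.63  0.01]
```

View pics/s10c.png

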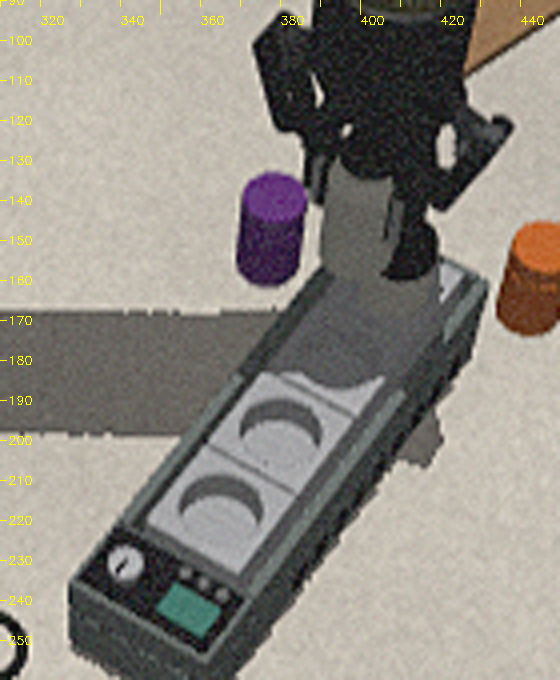

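>>> {"method": "carry_out", "body": {
  "increments": [
    {"hand":0,"x":1.3,"y":0,"z":-2.18,"wx":0,"wy":3.63,"wz":0},
    {"hand":0,"x":1.3,"y":0,"z":-2.18,"wx":0,"wy":3.63,"wz":0},
    {"hand":0,"x":1.3,"y":0,"z":-2.18,"wx":0,"wy":3.63,"wz":0},
    {"hand":0,"x":1.3,"y":0,"z":-2.18,"wx":0,"wy":3.63,"wz":0},
    {"hand":0,"x":1.3,"y":0,"z":-2.18,"wx":0,"wy":3.63,"wz":0},
    {"hand":0,"x":1.3,"y":0,"z":-2.18,"wx":0,"wy":3.63,"wz":0},
    {"hand":0,"x":1.3,"y":0,"z":-2.18,"wx":0,"wy":3.63,"wz":0},
    {"hand":0,"x":1.3,"y":0,"z":-2.18,"wx":0,"wy":3.63,"wz":0},
    {"hand":0,"x":1.3,"y":0,"z":-2.18,"wx":0,"wy":3.63,"wz":0},
    {"hand":0,"x":1.3,"y":0,"z":-2.18,"wx":0,"wy":3.63,"wz":0}
  ]
}}

```text
clock: 26.75
tcp_pos: [0.6067, 0.0095, 0.2163]
ee_rot: [-0.683, 0.683, -0.184, 0.185]
contact_force: [0.1, 0.1, -1.4]
grip_width: 0.0383
```

>>> {"method": "carry_out", "body": {
  "increments": [
    {"hand":0,"x":1.3,"y":0,"z":-2.18,"wx":0,"wy":3.63,"wz":0},
    {"hand":0,"x":1.3,"y":0,"z":-2.18,"wx":0,"wy":3.63,"wz":0},
    {"hand":0,"x":1.3,"y":0,"z":-2.18,"wx":0,"wy":3.63,"wz":0},
    {"hand":0,"x":1.3,"y":0,"z":-2.18,"wx":0,"wy":3.63,"wz":0},
    {"hand":0,"x":1.3,"y":0,"z":-2.18,"wx":0,"wy":3.63,"wz":0},
    {"hand":0,"x":1.3,"y":0,"z":-2.18,"wx":0,"wy":3.63,"wz":0},
    {"hand":0,"x":1.3,"y":0,"z":-2.18,"wx":0,"wy":3.63,"wz":0},
    {"hand":0,"x":1.3,"y":0,"z":-2.18,"wx":0,"wy":3.63,"wz":0},
    {"hand":0,"x":1.3,"y":0,"z":-2.18,"wx":0,"wy":3.63,"wz":0},
    {"hand":0,"x":1.3,"y":0,"z":-2.18,"wx":0,"wy":3.63,"wz":0}
  ]
}}

```text
clock: 27.75
tcp_pos: [0.5388, -0.2307, 0.2163]
ee_rot: [-0.591, 0.591, -0.388, 0.388]
contact_force: [0.7, -1.1, -1.9]
grip_width: 0.0385
```

>>> {"method": "carry_out", "body": {
  "increments": [
    {"hand":0,"x":0,"y":1,"z":0,"wx":0,"wy":0,"wz":0},
    {"hand":0,"x":0,"y":2,"z":0,"wx":0,"wy":0,"wz":0},
    {"hand":0,"x":0,"y":2,"z":0,"wx":0,"wy":0,"wz":0},
    {"hand":0,"x":0,"y":1.5,"z":0,"wx":0,"wy":0,"wz":0},
    {"hand":0,"x":0,"y":0.5,"z":0,"wx":0,"wy":0,"wz":0},
    {"hand":0,"x":0,"y":0,"z":0,"wx":0,"wy":0,"wz":0},
    {"hand":0,"x":0,"y":0,"z":0,"wx":0,"wy":0,"wz":0}
  ]
}}

```text
clock: 28.45
tcp_pos: [0.5405, -0.229, 0.1472]
ee_rot: [0.592, -0.592, 0.386, -0.387]
contact_force: [0.2, 0.2, -0.6]
grip_width: 0.0385
```

Run:
```python
from plan import *
show()
p=place(2)
steps([p[0],p[1],.0525],YR,1)
```

```text
t 28.45 p [ 0.5405 -0.229   0.1472] yaw -66.25 tilt [ 0.06 -0.02] F [ 0.2  0.2 -0.6] w 0.0385 q [ 0.65  0.35 -0.4   1.67  0.15  1.15 -0.94]
n=1 x=-0.02 y=9.47 z=0.04 w(deg)=[-0.05 -0.05  0.05]
```

>>> {"method": "carry_out", "body": {
  "increments": [
    {"hand":0,"x":0,"y":1,"z":0.04,"wx":0,"wy":0,"wz":0},
    {"hand":0,"x":0,"y":2,"z":0,"wx":0,"wy":0,"wz":0},
    {"hand":0,"x":0,"y":2,"z":0,"wx":0,"wy":0,"wz":0},
    {"hand":0,"x":0,"y":1.5,"z":0,"wx":0,"wy":0,"wz":0},
    {"hand":0,"x":0,"y":1,"z":0,"wx":0,"wy":0,"wz":0},
    {"hand":0,"x":0,"y":1,"z":0,"wx":0,"wy":0,"wz":0},
    {"hand":0,"x":0,"y":0.5,"z":0,"wx":0,"wy":0,"wz":0},
    {"hand":0,"x":0,"y":0.3,"z":0,"wx":0,"wy":0,"wz":0},
    {"hand":0,"x":0,"y":0.1,"z":0,"wx":0,"wy":0,"wz":0},
    {"hand":0,"x":0,"y":0,"z":0,"wx":0,"wy":0,"wz":0}
  ]
}}

```text
clock: 29.45
tcp_pos: [0.5406, -0.2289, 0.0527]
ee_rot: [0.592, -0.592, 0.386, -0.387]
contact_force: [0.3, -0.4, -0.3]
grip_width: 0.0385
```

>>> {"method": "carry_out", "body": {
  "increments": [
    {"hand":0,"x":0,"y":0.05,"z":0,"wx":0,"wy":0,"wz":0},
    {"hand":0,"x":0,"y":0.05,"z":0,"wx":0,"wy":0,"wz":0},
    {"hand":0,"x":0,"y":0,"z":0,"wx":0,"wy":0,"wz":0}
  ]
}}

```text
clock: 29.75
tcp_pos: [0.5407, -0.2289, 0.0521]
ee_rot: [0.592, -0.592, 0.386, -0.387]
contact_force: [-1.1, 0.1, 5.3]
grip_width: 0.0389
```

On the floor (5 N). Release and rise.

>>> {"method": "carry_out", "body": {
  "increments": [
    {"hand":60,"x":0,"y":0,"z":0,"wx":0,"wy":0,"wz":0},
    {"hand":80,"x":0,"y":0,"z":0,"wx":0,"wy":0,"wz":0},
    {"hand":100,"x":0,"y":0,"z":0,"wx":0,"wy":0,"wz":0},
    {"hand":100,"x":0,"y":0,"z":0,"wx":0,"wy":0,"wz":0},
    {"hand":100,"x":0,"y":-0.5,"z":0,"wx":0,"wy":0,"wz":0},
    {"hand":100,"x":0,"y":-2,"z":0,"wx":0,"wy":0,"wz":0},
    {"hand":100,"x":0,"y":-4,"z":0,"wx":0,"wy":0,"wz":0},
    {"hand":100,"x":0,"y":-5,"z":0,"wx":0,"wy":0,"wz":0},
    {"hand":100,"x":0,"y":-5,"z":0,"wx":0,"wy":0,"wz":0},
    {"hand":100,"x":0,"y":0,"z":0,"wx":0,"wy":0,"wz":0}
  ]
}}

```text
clock: 30.75
tcp_pos: [0.5435, -0.2295, 0.2244]
ee_rot: [0.593, -0.591, 0.382, -0.391]
contact_force: [0.6, 0.5, 1.0]
grip_width: 0.0855
```

Run:
```python
from plan import *
import cv2
f=grab_frame("scene"); cv2.imwrite("pics/s11.png",f["color"][:,:,::-1])
show()
s0=slot(3)
steps([s0[0],s0[1],.225],YC,22)
from crop import crop
crop("pics/s11.png","pics/s11c.png",150,230,320,385,4)
```

```text
t 30.8 p [ 0.5422 -0.2292  0.2206] yaw -66.25 tilt [ 0.38 -0.18] F [ 0.6 -0.6 -1.1] w 0.0853 q [ 0.66  0.29 -0.41  1.58  0.12  1.28 -0.92]
n=22 x=-1.49 y=-0.02 z=2.14 w(deg)=[-0.   -3.3   0.02]
```

View pics/s11c.png

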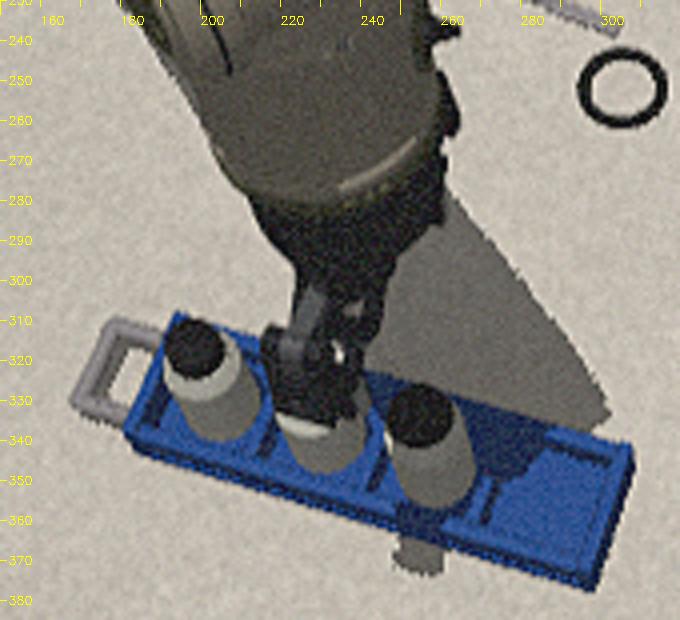

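>>> {"method": "carry_out", "body": {
  "increments": [
    {"hand":100,"x":-1.49,"y":0,"z":2.14,"wx":0,"wy":-3.3,"wz":0},
    {"hand":100,"x":-1.49,"y":0,"z":2.14,"wx":0,"wy":-3.3,"wz":0},
    {"hand":100,"x":-1.49,"y":0,"z":2.14,"wx":0,"wy":-3.3,"wz":0},
    {"hand":100,"x":-1.49,"y":0,"z":2.14,"wx":0,"wy":-3.3,"wz":0},
    {"hand":100,"x":-1.49,"y":0,"z":2.14,"wx":0,"wy":-3.3,"wz":0},
    {"hand":100,"x":-1.49,"y":0,"z":2.14,"wx":0,"wy":-3.3,"wz":0},
    {"hand":100,"x":-1.49,"y":0,"z":2.14,"wx":0,"wy":-3.3,"wz":0},
    {"hand":100,"x":-1.49,"y":0,"z":2.14,"wx":0,"wy":-3.3,"wz":0}
  ]
}}

```text
clock: 31.6
tcp_pos: [0.6109, -0.032, 0.2163]
ee_rot: [-0.665, 0.665, -0.239, 0.239]
contact_force: [0.3, 0.4, 0.1]
grip_width: 0.0856
```

>>> {"method": "carry_out", "body": {
  "increments": [
    {"hand":100,"x":-1.49,"y":0,"z":2.14,"wx":0,"wy":-3.3,"wz":0},
    {"hand":100,"x":-1.49,"y":0,"z":2.14,"wx":0,"wy":-3.3,"wz":0},
    {"hand":100,"x":-1.49,"y":0,"z":2.14,"wx":0,"wy":-3.3,"wz":0},
    {"hand":100,"x":-1.49,"y":0,"z":2.14,"wx":0,"wy":-3.3,"wz":0},
    {"hand":100,"x":-1.49,"y":0,"z":2.14,"wx":0,"wy":-3.3,"wz":0},
    {"hand":100,"x":-1.49,"y":0,"z":2.14,"wx":0,"wy":-3.3,"wz":0},
    {"hand":100,"x":-1.49,"y":0,"z":2.14,"wx":0,"wy":-3.3,"wz":0}
  ]
}}

```text
clock: 32.3
tcp_pos: [0.5945, 0.1485, 0.2163]
ee_rot: [-0.7, 0.7, -0.101, 0.101]
contact_force: [0.4, 0.4, -0.5]
grip_width: 0.0856
```

>>> {"method": "carry_out", "body": {
  "increments": [
    {"hand":100,"x":-1.49,"y":0,"z":2.14,"wx":0,"wy":-3.3,"wz":0},
    {"hand":100,"x":-1.49,"y":0,"z":2.14,"wx":0,"wy":-3.3,"wz":0},
    {"hand":100,"x":-1.49,"y":0,"z":2.14,"wx":0,"wy":-3.3,"wz":0},
    {"hand":100,"x":-1.49,"y":0,"z":2.14,"wx":0,"wy":-3.3,"wz":0},
    {"hand":100,"x":-1.49,"y":0,"z":2.14,"wx":0,"wy":-3.3,"wz":0},
    {"hand":100,"x":-1.49,"y":0,"z":2.14,"wx":0,"wy":-3.3,"wz":0},
    {"hand":100,"x":-1.49,"y":0,"z":2.14,"wx":0,"wy":-3.3,"wz":0},
    {"hand":100,"x":0,"y":0,"z":0,"wx":0,"wy":0,"wz":0},
    {"hand":100,"x":0,"y":0,"z":0,"wx":0,"wy":0,"wz":0}
  ]
}}

```text
clock: 33.2
tcp_pos: [0.5092, 0.3074, 0.2164]
ee_rot: [-0.706, 0.706, 0.04, -0.04]
contact_force: [0.5, -0.5, 0.2]
grip_width: 0.085
```

Run:
```python
from plan import *
show()
s0=slot(3)
steps([s0[0],s0[1],.101],YC,1)
```

```text
t 33.2 p [0.5092 0.3074 0.2164] yaw 6.49 tilt [ 0.02 -0.02] F [ 0.5 -0.5  0.2] w 0.085 q [ 0.04  0.4  -0.83  1.55  0.3   1.33 -0.72]
n=1 x=0.19 y=11.54 z=-0.16 w(deg)=[0.02 0.19 0.01]
```

>>> {"method": "carry_out", "body": {
  "increments": [
    {"hand":100,"x":0.19,"y":1.5,"z":-0.16,"wx":0,"wy":0.2,"wz":0},
    {"hand":100,"x":0,"y":2,"z":0,"wx":0,"wy":0,"wz":0},
    {"hand":100,"x":0,"y":2.5,"z":0,"wx":0,"wy":0,"wz":0},
    {"hand":100,"x":0,"y":2,"z":0,"wx":0,"wy":0,"wz":0},
    {"hand":100,"x":0,"y":1.5,"z":0,"wx":0,"wy":0,"wz":0},
    {"hand":100,"x":0,"y":1,"z":0,"wx":0,"wy":0,"wz":0},
    {"hand":100,"x":0,"y":0.6,"z":0,"wx":0,"wy":0,"wz":0},
    {"hand":100,"x":0,"y":0.4,"z":0,"wx":0,"wy":0,"wz":0},
    {"hand":100,"x":0,"y":0,"z":0,"wx":0,"wy":0,"wz":0}
  ]
}}

```text
clock: 34.1
tcp_pos: [0.5122, 0.3052, 0.1013]
ee_rot: [0.706, -0.706, -0.038, 0.038]
contact_force: [-0.0, -0.5, -0.1]
grip_width: 0.0855
```

>>> {"method": "carry_out", "body": {
  "increments": [
    {"hand":0,"x":0,"y":0,"z":0,"wx":0,"wy":0,"wz":0},
    {"hand":0,"x":0,"y":0,"z":0,"wx":0,"wy":0,"wz":0},
    {"hand":0,"x":0,"y":0,"z":0,"wx":0,"wy":0,"wz":0},
    {"hand":0,"x":0,"y":0,"z":0,"wx":0,"wy":0,"wz":0},
    {"hand":0,"x":0,"y":0,"z":0,"wx":0,"wy":0,"wz":0},
    {"hand":0,"x":0,"y":0,"z":0,"wx":0,"wy":0,"wz":0},
    {"hand":0,"x":0,"y":0,"z":0,"wx":0,"wy":0,"wz":0}
  ]
}}

```text
clock: 34.8
tcp_pos: [0.5124, 0.3053, 0.1019]
ee_rot: [0.706, -0.706, -0.038, 0.038]
contact_force: [0.2, 0.1, 5.7]
grip_width: 0.0388
```

>>> {"method": "carry_out", "body": {
  "increments": [
    {"hand":0,"x":0,"y":-0.5,"z":0,"wx":0,"wy":0,"wz":0},
    {"hand":0,"x":0,"y":-1,"z":0,"wx":0,"wy":0,"wz":0},
    {"hand":0,"x":0,"y":-1,"z":0,"wx":0,"wy":0,"wz":0},
    {"hand":0,"x":0,"y":-1.5,"z":0,"wx":0,"wy":0,"wz":0},
    {"hand":0,"x":0,"y":-2,"z":0,"wx":0,"wy":0,"wz":0},
    {"hand":0,"x":0,"y":-2,"z":0,"wx":0,"wy":0,"wz":0},
    {"hand":0,"x":0,"y":-2,"z":0,"wx":0,"wy":0,"wz":0},
    {"hand":0,"x":0,"y":-1.5,"z":0,"wx":0,"wy":0,"wz":0},
    {"hand":0,"x":0,"y":0,"z":0,"wx":0,"wy":0,"wz":0}
  ]
}}

```text
clock: 35.7
tcp_pos: [0.5128, 0.3059, 0.219]
ee_rot: [0.707, -0.706, -0.039, 0.037]
contact_force: [0.2, -0.7, -0.7]
grip_width: 0.0387
```

Run:
```python
from plan import *
show()
p=place(3)
steps([p[0],p[1],.22],YR,20)
import cv2
f=grab_frame("scene"); cv2.imwrite("pics/s12.png",f["color"][:,:,::-1])
from crop import crop
crop("pics/s12.png","pics/s12c.png",310,60,460,260,4)
```

```text
t 35.7 p [0.5128 0.3059 0.219 ] yaw 6.15 tilt [0.2 0.1] F [ 0.2 -0.7 -0.7] w 0.0387 q [ 0.04  0.4  -0.83  1.54  0.3   1.33 -0.72]
n=20 x=1.68 y=-0.00 z=-2.20 w(deg)=[-0.01  3.62  0.01]
```

View pics/s12c.png

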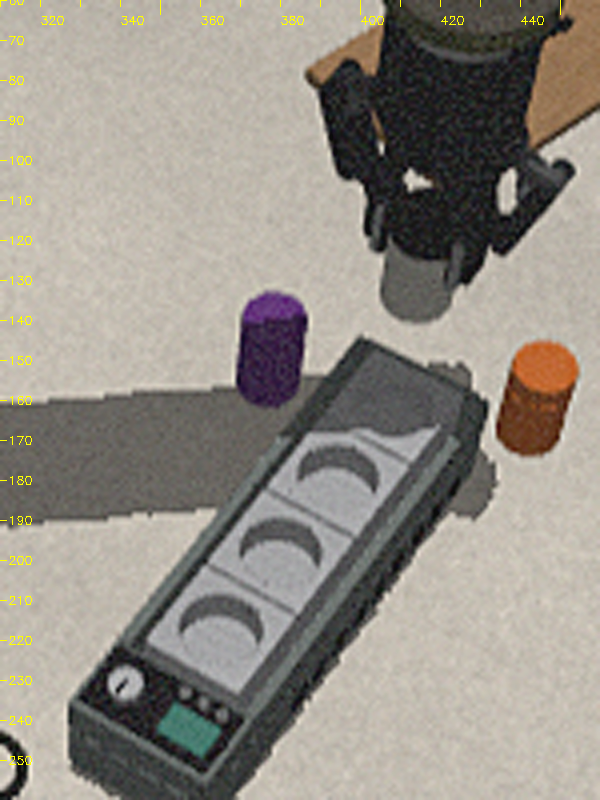

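>>> {"method": "carry_out", "body": {
  "increments": [
    {"hand":0,"x":1.68,"y":0,"z":-2.2,"wx":0,"wy":3.62,"wz":0},
    {"hand":0,"x":1.68,"y":0,"z":-2.2,"wx":0,"wy":3.62,"wz":0},
    {"hand":0,"x":1.68,"y":0,"z":-2.2,"wx":0,"wy":3.62,"wz":0},
    {"hand":0,"x":1.68,"y":0,"z":-2.2,"wx":0,"wy":3.62,"wz":0},
    {"hand":0,"x":1.68,"y":0,"z":-2.2,"wx":0,"wy":3.62,"wz":0},
    {"hand":0,"x":1.68,"y":0,"z":-2.2,"wx":0,"wy":3.62,"wz":0},
    {"hand":0,"x":1.68,"y":0,"z":-2.2,"wx":0,"wy":3.62,"wz":0},
    {"hand":0,"x":1.68,"y":0,"z":-2.2,"wx":0,"wy":3.62,"wz":0},
    {"hand":0,"x":1.68,"y":0,"z":-2.2,"wx":0,"wy":3.62,"wz":0},
    {"hand":0,"x":1.68,"y":0,"z":-2.2,"wx":0,"wy":3.62,"wz":0}
  ]
}}

```text
clock: 36.75
tcp_pos: [0.637, 0.0607, 0.2163]
ee_rot: [-0.682, 0.682, -0.185, 0.185]
contact_force: [0.2, -0.7, -0.9]
grip_width: 0.0386
```

>>> {"method": "carry_out", "body": {
  "increments": [
    {"hand":0,"x":1.68,"y":0,"z":-2.2,"wx":0,"wy":3.62,"wz":0},
    {"hand":0,"x":1.68,"y":0,"z":-2.2,"wx":0,"wy":3.62,"wz":0},
    {"hand":0,"x":1.68,"y":0,"z":-2.2,"wx":0,"wy":3.62,"wz":0},
    {"hand":0,"x":1.68,"y":0,"z":-2.2,"wx":0,"wy":3.62,"wz":0},
    {"hand":0,"x":1.68,"y":0,"z":-2.2,"wx":0,"wy":3.62,"wz":0},
    {"hand":0,"x":1.68,"y":0,"z":-2.2,"wx":0,"wy":3.62,"wz":0},
    {"hand":0,"x":1.68,"y":0,"z":-2.2,"wx":0,"wy":3.62,"wz":0},
    {"hand":0,"x":1.68,"y":0,"z":-2.2,"wx":0,"wy":3.62,"wz":0},
    {"hand":0,"x":1.68,"y":0,"z":-2.2,"wx":0,"wy":3.62,"wz":0},
    {"hand":0,"x":1.68,"y":0,"z":-2.2,"wx":0,"wy":3.62,"wz":0}
  ]
}}

```text
clock: 37.75
tcp_pos: [0.5932, -0.208, 0.2164]
ee_rot: [0.591, -0.591, 0.388, -0.388]
contact_force: [-0.2, 0.4, -1.7]
grip_width: 0.0384
```

>>> {"method": "carry_out", "body": {
  "increments": [
    {"hand":0,"x":0,"y":1,"z":0,"wx":0,"wy":0,"wz":0},
    {"hand":0,"x":0,"y":2,"z":0,"wx":0,"wy":0,"wz":0},
    {"hand":0,"x":0,"y":2,"z":0,"wx":0,"wy":0,"wz":0},
    {"hand":0,"x":0,"y":1.5,"z":0,"wx":0,"wy":0,"wz":0},
    {"hand":0,"x":0,"y":0.5,"z":0,"wx":0,"wy":0,"wz":0},
    {"hand":0,"x":0,"y":0,"z":0,"wx":0,"wy":0,"wz":0},
    {"hand":0,"x":0,"y":0,"z":0,"wx":0,"wy":0,"wz":0}
  ]
}}

```text
clock: 38.45
tcp_pos: [0.5946, -0.206, 0.1472]
ee_rot: [0.592, -0.592, 0.386, -0.387]
contact_force: [-0.4, 0.2, -0.3]
grip_width: 0.0385
```

Run:
```python
from plan import *
show()
p=place(3)
steps([p[0],p[1],.0525],YR,1)
```

```text
t 38.45 p [ 0.5946 -0.206   0.1472] yaw -66.26 tilt [ 0.07 -0.02] F [-0.4  0.2 -0.3] w 0.0385 q [ 0.58  0.44 -0.42  1.55  0.19  1.19 -1.03]
n=1 x=-0.10 y=9.47 z=0.16 w(deg)=[-0.05 -0.06  0.04]
```

>>> {"method": "carry_out", "body": {
  "increments": [
    {"hand":0,"x":-0.1,"y":1,"z":0.16,"wx":0,"wy":0,"wz":0},
    {"hand":0,"x":0,"y":2,"z":0,"wx":0,"wy":0,"wz":0},
    {"hand":0,"x":0,"y":2,"z":0,"wx":0,"wy":0,"wz":0},
    {"hand":0,"x":0,"y":1.5,"z":0,"wx":0,"wy":0,"wz":0},
    {"hand":0,"x":0,"y":1,"z":0,"wx":0,"wy":0,"wz":0},
    {"hand":0,"x":0,"y":1,"z":0,"wx":0,"wy":0,"wz":0},
    {"hand":0,"x":0,"y":0.5,"z":0,"wx":0,"wy":0,"wz":0},
    {"hand":0,"x":0,"y":0.3,"z":0,"wx":0,"wy":0,"wz":0},
    {"hand":0,"x":0,"y":0.1,"z":0,"wx":0,"wy":0,"wz":0},
    {"hand":0,"x":0,"y":0,"z":0,"wx":0,"wy":0,"wz":0}
  ]
}}

```text
clock: 39.45
tcp_pos: [0.5955, -0.2045, 0.0527]
ee_rot: [0.592, -0.592, 0.386, -0.387]
contact_force: [-0.3, -1.0, -1.6]
grip_width: 0.0384
```

>>> {"method": "carry_out", "body": {
  "increments": [
    {"hand":0,"x":0,"y":0.05,"z":0,"wx":0,"wy":0,"wz":0},
    {"hand":0,"x":0,"y":0.05,"z":0,"wx":0,"wy":0,"wz":0},
    {"hand":0,"x":0,"y":0,"z":0,"wx":0,"wy":0,"wz":0}
  ]
}}

```text
clock: 39.75
tcp_pos: [0.5955, -0.2045, 0.0519]
ee_rot: [0.592, -0.592, 0.386, -0.387]
contact_force: [-0.5, -0.5, 3.5]
grip_width: 0.0388
```

>>> {"method": "carry_out", "body": {
  "increments": [
    {"hand":60,"x":0,"y":0,"z":0,"wx":0,"wy":0,"wz":0},
    {"hand":80,"x":0,"y":0,"z":0,"wx":0,"wy":0,"wz":0},
    {"hand":100,"x":0,"y":0,"z":0,"wx":0,"wy":0,"wz":0},
    {"hand":100,"x":0,"y":0,"z":0,"wx":0,"wy":0,"wz":0},
    {"hand":100,"x":0,"y":-0.5,"z":0,"wx":0,"wy":0,"wz":0},
    {"hand":100,"x":0,"y":-2,"z":0,"wx":0,"wy":0,"wz":0},
    {"hand":100,"x":0,"y":-4,"z":0,"wx":0,"wy":0,"wz":0},
    {"hand":100,"x":0,"y":-5,"z":0,"wx":0,"wy":0,"wz":0},
    {"hand":100,"x":0,"y":-5,"z":0,"wx":0,"wy":0,"wz":0},
    {"hand":100,"x":0,"y":0,"z":0,"wx":0,"wy":0,"wz":0}
  ]
}}

```text
clock: 40.75
tcp_pos: [0.5984, -0.2048, 0.2248]
ee_rot: [0.593, -0.591, 0.382, -0.391]
contact_force: [0.5, 0.3, 0.1]
grip_width: 0.0857
```

>>> {"method": "carry_out", "body": {
  "increments": [
    {"hand":100,"x":-1.5,"y":0,"z":2.5,"wx":0,"wy":-3,"wz":0},
    {"hand":100,"x":-1.5,"y":0,"z":2.5,"wx":0,"wy":-3,"wz":0},
    {"hand":100,"x":-1.5,"y":0,"z":2.5,"wx":0,"wy":-3,"wz":0},
    {"hand":100,"x":-1.5,"y":0,"z":2.5,"wx":0,"wy":-3,"wz":0},
    {"hand":100,"x":-1.5,"y":0,"z":2,"wx":0,"wy":-3,"wz":0},
    {"hand":100,"x":-1.5,"y":0,"z":2,"wx":0,"wy":-3,"wz":0},
    {"hand":100,"x":-1.5,"y":0,"z":2,"wx":0,"wy":-3,"wz":0},
    {"hand":100,"x":-1.5,"y":0,"z":2,"wx":0,"wy":-3,"wz":0},
    {"hand":100,"x":0,"y":0,"z":0,"wx":0,"wy":0,"wz":0},
    {"hand":100,"x":0,"y":0,"z":0,"wx":0,"wy":0,"wz":0}
  ]
}}

```text
clock: 41.75
tcp_pos: [0.677, -0.0058, 0.2163]
ee_rot: [-0.66, 0.66, -0.254, 0.254]
contact_force: [1.0, -0.0, 0.7]
grip_width: 0.085
```

Run:
```python
from plan import *
import cv2
from crop import crop
for n,b in(("scene",(150,280,320,385)),("top",(390,160,510,320))):
  f=grab_frame(n); cv2.imwrite(f"pics/{n}13.png",f["color"][:,:,::-1])
  crop(f"pics/{n}13.png",f"pics/{n}13c.png",*b,4 if n=="scene" else 3)
show()
```

```text
t 41.85 p [ 0.677  -0.0079  0.2163] yaw -42.3 tilt [-0.   -0.05] F [-0.5 -1.2  0. ] w 0.0851 q [ 0.32  0.52 -0.54  1.32  0.27  1.37 -0.96]
```

View pics/scene13c.png

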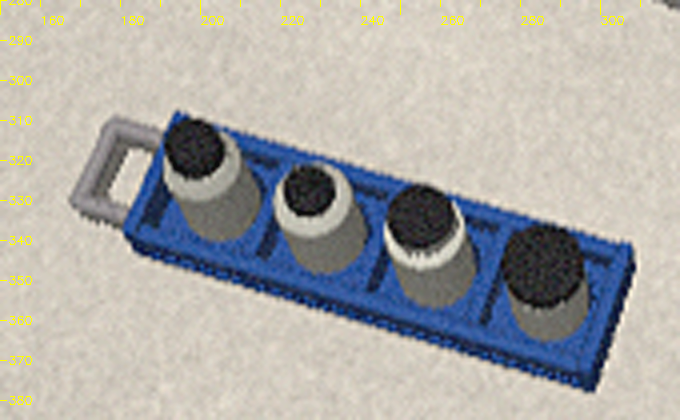

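View pics/top13c.png

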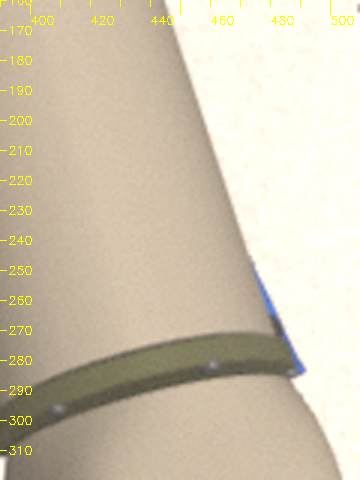

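View pics/scene13.png

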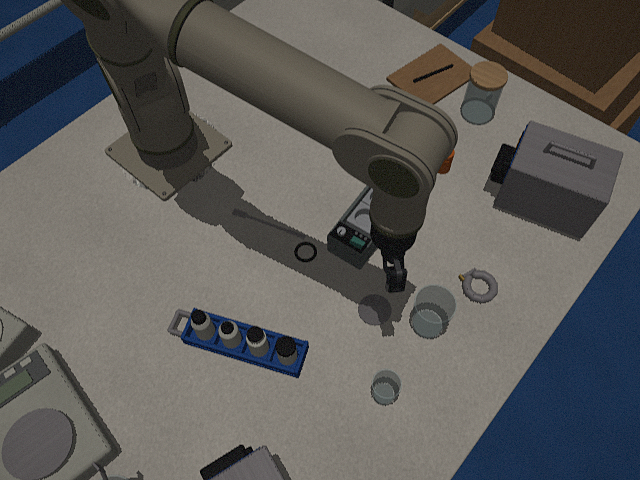

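```bash
python3 -c "
from station import *
print(hand_in())"
```

```text
the job is handed in; nothing more can be done
None
```

All four bottles are in the blue rack in the order they stood in the cooler, and the job is handed in. From the pull handle outward they are the screw cap (b), nozzle (d), disc stopper (c) and wide jar (a). The orange and purple look-alikes stood outside the cooler and were not moved.

- **Set-down:** Each bottle was lowered until it touched the rack floor with about 4–5 N, then released, and the gripper lifted clear.
- **Last checks:** The final scene picture shows all four upright, one in each place, with the gripper open and well clear. The force reading was near zero and the clock read 41.9 s, well under the 109 s limit.
- **What disagreed or could not be seen:**
  - My first rack position was about 2 mm off, and the two cameras disagreed by 2–6 mm. I refitted it before the first set-down.
  - In the final top picture the arm hid the rack, so the last check rests on the scene camera alone.
  - The first arm command was refused because fields were missing; it caused no movement.

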